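Clear the watchmaker's bench after casing

TASK

Clear the watch bench: first of all slide the loose case knife blade-first into the free slot of the wooden knife rack, fully home so that its handle meets the rack, and let go of it. Then lay every watch case flat in the shallow white tray, side by side and not on top of one another, put every stepped press die in the deep black box, and stand the loupe upright on the bench, midway between the green press and the glass jar. Do not disturb the glass jar or the little oil bottle.

Things in the scene. Friction and masses are not known exactly. Their poses are not given: they have to be found in the camera images.
- knife: loose case knife lying flat: dark wooden handle 90 x 18 wide x 14 thick, then a flat steel blade 70 long x 24 wide x 3 thick, square end. Origin: centre of the handle's underside; x along the knife to the blade (handle x = -45 to +45 mm, blade +45 to +115), z up. The blade is at z = 5.5 to 8.5 mm. About 90 g, balances near x = +14 mm
- knife_shoulder (a point): the point on the knife's centre line where the blade leaves the handle, at the height of the blade's underside (x = 45, z = 5.5 mm in the knife's frame); same axes as the knife
- rack: fixed wooden knife rack: a ledge 20 mm high (x = -50 to 0 mm) before a slotted block 46 mm high (x = 0 to 80), 150 wide. Origin on the bench below the middle of the block's slotted face; x points into the slots, away from the robot, y left. Two level slots in the face, at y = +37.5 mm (free) and y = -37.5 mm (holds another knife, its handle over the ledge)
- slot_mouth (a point): middle of the lower edge of the free slot's mouth, in the block's face, 24 mm above the bench. Axes as the rack: x into the slot. Slot 30 wide x 9 high x 78 mm deep, floor level with this point, no chamfer; a 12 mm gap in its roof shows it from above. The handle is too thick to enter: fully home, its shoulder stops against the face and the handle lies over the ledge
- tray: fixed shallow white tray for the watch cases, outside 120 (x) x 140 (y) x 18 mm high, walls and floor 5 mm. Origin: centre of its underside
- tray_in (a point): centre of the white tray's inner floor, 5 mm above the bench; axes as the tray. Room inside 110 (x) x 130 (y) mm
- diebox: fixed deep black box for the press dies, outside 120 (x) x 140 (y) x 40 mm high, walls and floor 5 mm. Origin: centre of its underside
- diebox_in (a point): centre of the black box's inner floor, 5 mm above the bench; axes as the box. Room inside 110 (x) x 130 (y) mm
- press: fixed green bench press, round foot of 90 mm diameter, cast C-frame with a steel spindle, 160 mm high. Origin: centre of the foot, on the bench
- gap_mid (a point): the point on the bench midway between the centres of press and jar (to about 6 mm), where the loupe belongs; press and jar stand about 230 mm apart
- jar: loose glass jar with a steel lid, 52 mm diameter, 65 mm high, to be left alone. Origin: centre of its underside
- oil: loose little amber oil bottle, 32 mm diameter, 60 mm high, to be left alone. Origin: centre of its underside
- loupe: black eyeglass loupe standing upright: barrel 36 mm diameter x 22 high, narrower 26 mm end with the lens above, 36 mm high in all. Origin: centre of its underside, z up. 40 g
- case0: steel watch case (one to three of these are present): round body 38 mm diameter x 11 thick with a white dial on top; straight lugs make a bar 46 long (x) x 20 wide (y) x 8 mm thick through it, flush with the underside, with flat ends. Origin: middle of the round body, 5.5 mm above what it lies on; z up through the dial, x along the lugs. 60 g
- case1: steel watch case (one to three of these are present): round body 38 mm diameter x 11 thick with a white dial on top; straight lugs make a bar 46 long (x) x 20 wide (y) x 8 mm thick through it, flush with the underside, with flat ends. Origin: middle of the round body, 5.5 mm above what it lies on; z up through the dial, x along the lugs. 60 g
- case2: steel watch case (one to three of these are present): round body 38 mm diameter x 11 thick with a white dial on top; straight lugs make a bar 46 long (x) x 20 wide (y) x 8 mm thick through it, flush with the underside, with flat ends. Origin: middle of the round body, 5.5 mm above what it lies on; z up through the dial, x along the lugs. 60 g
- die0: stepped grey plastic press die (one to three of these are present): foot 30 mm diameter x 14 high, on it a spigot 12 mm diameter x 10 high. Origin: centre of its underside, z up through the spigot. 30 g
- die1: stepped grey plastic press die (one to three of these are present): foot 30 mm diameter x 14 high, on it a spigot 12 mm diameter x 10 high. Origin: centre of its underside, z up through the spigot. 30 g
- die2: stepped grey plastic press die (one to three of these are present): foot 30 mm diameter x 14 high, on it a spigot 12 mm diameter x 10 high. Origin: centre of its underside, z up through the spigot. 30 g

How it is judged:
By the outcome, as a careful person would: the job done as asked, in the order asked, and still so for the second after the job is handed in, with the robot touching nothing.
Of case0, case1, case2, die0, die1, die2 only 4 to 6 are there at a start; the rules pass over those that are not, and their reading is None.
At some moment in a run one of case0, case1, case2, die0, die1, die2, loupe may be knocked a few centimetres aside while the robot is not near it.
Once in a run the grip may slacken for a moment while it holds something.
It also fails if it takes over 208 s, if anything falls off the work surface, if the arm or the gripper's body presses on something with over 40 N, if the wrist force passes 120 N, or if a joint passes its speed limit or range.

ROBOT

A 6-joint arm with a two-finger parallel gripper is mounted at the origin on the work surface. World frame = base frame: x ahead of the robot, y to its left, z up, the work surface at z = 0. Lengths are in m, angles in rad, forces in N, time in s.
With the tool pointing down it reaches from about 0.35 to 0.85 m from the base axis. Payload 8.1 kg.
Tool frame: the origin (TCP) lies at the very end of the fingers, on their centre line; the grasp point (between the pads) lies 19 mm behind it (manip.tcp_to_grasp is the distance from the TCP to the grasp point, in m); z points along the fingers, y is the line along which they close (so a half turn about z gives the same grasp; the last joint's range is limited). The gripper opens to 93 mm and grips with 3 to 60 N. Pads are 15 mm wide; open, the fingers measure 128 mm over their backs; the gripper's body (75 mm by 188 mm) begins 65 mm behind the grasp point.
Start: joints at [-1.193, 0.13, 1.488, -0, 1.523, -0.085], TCP at [0.268, -0.537, 0.219] pointing down, gripper open.
Joint ranges: [-2.96, 2.96], [-0.89, 2.26], [0.02, 2.5], [-1.34, 4.48], [0, 2.73], [-2.66, 2.66]. Speed limits (rad/s): [2.39, 2.39, 2.79, 3.14, 3.14, 3.14].

INTERFACE

Orientations are given as a unit quaternion [x, y, z, w].
In Python, from rig import manip, cams, ticket gives the robot as it stands.
- The arm moves only by the tool jog_arm, never from a script. Its arguments are lists of equal length, an entry for each row: "linear": the shift along the tool's x, y, z in units of 0.2 m (1.0 is 0.2 m), a list of three; "rot": the turn, a rotation vector about the tool's x, y, z in units of 60 degrees (1.0 is 60 degrees), a list of three; "hand": the opening, from -1 (shut) to 1 (fully open). A call has 1 to 20 rows; each row is the pose to reach, as a shift and turn from the pose commanded when the call began, along the tool's axes at that moment; what a row does not reach only later rows make up. A row lasts 1/8 s, in which the tool goes at most 62.5 mm and 10.7 degrees, less where a joint would pass 70% of its speed; a pose out of reach is approached as far as the arm can. A call with a number of a shift or a turn outside -1 to 1 is refused whole. A call with a gripper value outside its range is refused whole. The fingers move at their own pace and stop on an object; "grip_force" is the grip in N (left out, the last holds). Time passes only in rows, so rows that repeat a pose let the fingers close. It gives the time, the measured TCP pose, the force, the opening and the grip force at its end, in the units of the state.
- manip.observe(): the state, without advancing time (a new reading comes with each control period).
- cams.camera(name): name is "side" or "top" or "wrist"; returns (picture, depth): 400x640x3 uint8, red, green, blue; 400x640 float32, m along the optical axis (not along the pixel's ray), 0 where there is no reading.
- cams.camera_info(name): a dict with "fx", "fy", "cx", "cy" (pixels), "origin" and "attitude" of the camera in the world; the wrist camera has in their place "hand_eye" (4x4, takes a point from camera to tool coordinates, whose origin is the TCP and whose axes are the flange's). Camera axes: x right, y down, z forward; pixel columns grow to the right and rows downward; lengths in m; the calibration is good to about 2 mm. A picture is of the moment at which its call begins: read the wrist's pose just before it. camera_info takes no time and is no camera call.
- ticket.hand_in(): hands the job in; it is judged then, once.
The state is a dict: "time_s": time; "joint_pos": joint angles; "joint_velocities": joint speeds; "joint_efforts": joint torques, N m; "position": TCP position; "eef_rot": TCP orientation; "ft_force": force on the tool from outside, world axes, zero at the start; "wrist_torque": the same for the moment, N m; "grip_width": finger opening in m; "grasp_force": force on a finger pad.
Only numpy, scipy, OpenCV 4.12 (cv2) and the standard library are available. Lean on these libraries where they do the work, as an engineer would, in place of code of your own. Each camera call takes 0.05 s, during which the arm holds its last target. There are 200 camera calls.

## Working session

There is one attempt and no reset: what is moved stays moved. The work goes in short steps, Python scripts to look and compute and a tool call to move; the robot and the scene stay as the last step left them, time stands still between calls to the robot, and variables do not carry over. Pictures are saved under pics/ and viewed, at most 14 in all, crops included, and the job is handed in when it is done.

Besides the shell and the picture viewer there is one more tool, called after "Request:" in YAML: its name, and indented under it one key for each argument. jog_arm: Moves the arm, as the interface text tells. Its arguments: {"type":"object","properties":{"linear":{"type":"array","items":{"type":"array","items":{"type":"number"}}},"rot":{"type":"array","items":{"type":"array","items":{"type":"number"}}},"hand":{"type":"array","items":{"type":"number"}},"grip_force":{"type":"number"}},"required":["linear","rot","hand"]}

```bash
ls; mkdir -p pics
cat > h.py <<'E'
import numpy as np, cv2
from scipy.spatial.transform import Rotation as R
from rig import manip, cams, ticket
def cloud(name):
    s=manip.observe(); i=cams.camera_info(name); im,d=cams.camera(name)
    v,u=np.mgrid[:d.shape[0],:d.shape[1]]
    P=np.stack([(u-i['cx'])/i['fx']*d,(v-i['cy'])/i['fy']*d,d],-1)
    if 'hand_eye' in i:
        H=np.array(i['hand_eye']); P=P@H[:3,:3].T+H[:3,3]
        P=P@R.from_quat(s['eef_rot']).as_matrix().T+np.array(s['position'])
    else:
        A=np.array(i['attitude']); A=A if A.shape==(3,3) else R.from_quat(A).as_matrix()
        P=P@A.T+np.array(i['origin'])
    P[d==0]=np.nan
    return im,d,P
def save(n,im): cv2.imwrite('pics/'+n+'.png',cv2.cvtColor(im,cv2.COLOR_RGB2BGR))
E
python3 - <<'E'
from h import *
for n in('top','side'):
    i=cams.camera_info(n);print(i)
    im,d,P=cloud(n);save(n+'0',im);np.savez(n+'0.npz',im=im,P=P)
    print(np.nanmedian(P[...,2]))
print(cams.camera_info('wrist'));print(manip.observe())
E
```

```text
pics
{'fx': 492.69693019905566, 'fy': 492.69693019905566, 'cx': 314.9844574405048, 'cy': 192.58978761080812, 'origin': array([0.42687823, 0.02398213, 1.2383377 ]), 'attitude': array([ 0.71162115, -0.70176474,  0.02748375, -0.0191371 ])}
0.0020221493342647
{'fx': 365.8382873103329, 'fy': 365.8382873103329, 'cx': 317.8001571988577, 'cy': 202.21831380424985, 'origin': array([ 0.43039618, -0.56420991,  0.67068628]), 'attitude': array([ 0.92069946, -0.06315445,  0.02027254, -0.38459466])}
0.0014227012081855506
{'fx': 277.3489671997861, 'fy': 277.3489671997861, 'cx': 315.4206044560257, 'cy': 198.83405769859877, 'hand_eye': array([[ 1.15066155e-03, -9.60299158e-01, -2.78969898e-01,
         7.72910442e-02],
       [ 9.99999231e-01,  1.23384541e-03, -1.22594037e-04,
        -1.40049526e-03],
       [ 4.61932679e-04, -2.78969542e-01,  9.60299839e-01,
        -1.66454689e-01],
       [ 0.00000000e+00,  0.00000000e+00,  0.00000000e+00,
         1.00000000e+00]])}
{'time_s': 0.1, 'joint_pos': array([-1.19338701e+00,  1.31101833e-01,  1.48916270e+00,  6.02308741e-06,
        1.52301172e+00, -8.53921332e-02]), 'joint_velocities': array([-0.00072799, -0.00159373, -0.00473076,  0.00287452,  0.00111781,
       -0.00012582]), 'joint_efforts': array([ 3.38916198e-04, -5.61340320e+01, -4.93094230e+01,  7.70889991e-02,
        2.91180576e-02, -7.62799164e-05]), 'position': array([ 0.26770913, -0.53638801,  0.2176869 ]), 'eef_rot': array([ 9.73345795e-01,  2.29340915e-01, -1.19497467e-04, -8.33278264e-04]), 'ft_force': array([ 0.39541968,  0.75671159, -0.21509452]), 'wrist_torque': array([-0.00925647,  0.03101939,  0.07250317]), 'grasp_force': 0.0, 'grip_width': 0.09310377942033647}
```

View pics/top0.png

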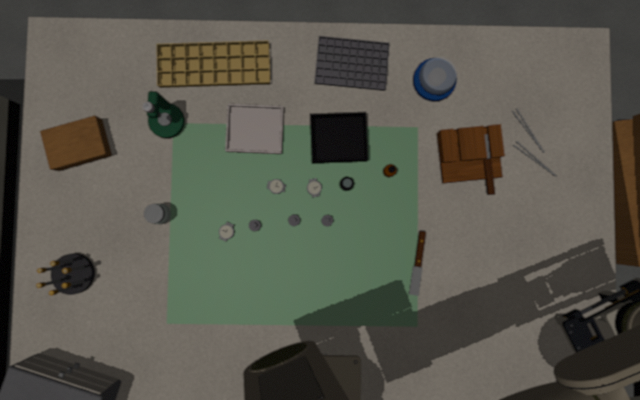

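View pics/side0.png

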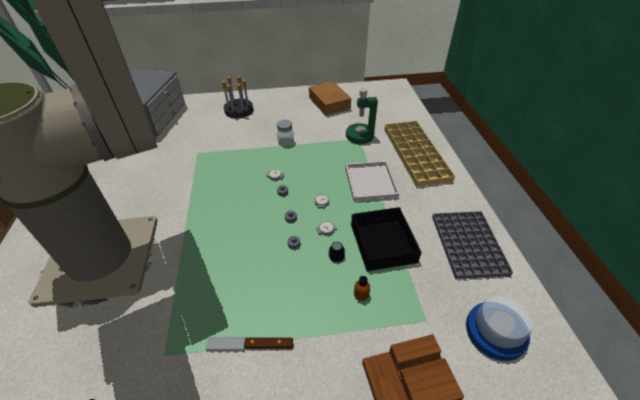

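Top view: cases at px (277,186), (314,188) and (227,232). Dies at (256,225), (294,220) and (328,220). Loupe (347,184), oil (391,171), jar (155,213), press (165,120). White tray (255,130), black box (339,138). The knife handle is at (421,248) with the blade pointing towards the robot, and the rack is at (471,155) with its left slot free.

```bash
cat >> h.py <<'E'
def blobs(P,mask,amin=25):
    n,l,st,c=cv2.connectedComponentsWithStats(mask.astype(np.uint8))
    for k in range(1,n):
        if st[k,4]<amin: continue
        Q=P[l==k]; m=Q[:,:2]; r=cv2.minAreaRect((m*1000).astype(np.float32))
        print('px',c[k].round(),'n',st[k,4],'xy',np.nanmean(m,0).round(4),'rect',np.round(r[0],1),np.round(r[1],1),round(r[2],1),'z95',np.nanpercentile(Q[:,2],95).round(4),'zmed',np.nanmedian(Q[:,2]).round(4))
E
python3 - <<'E'
from h import *
for n in('top','side'):
    Z=np.load(n+'0.npz');P=Z['P'];P=np.where(np.isfinite(P),P,0)
    ok=(P[...,0]>.25)&(P[...,0]<.75)&(P[...,1]>-.5)&(P[...,1]<.5)
    # bench plane fit on low points
    lo=ok&(abs(P[...,2])<.006)
    A=np.c_[P[lo][:,:2],np.ones(lo.sum())];c=np.linalg.lstsq(A,P[lo][:,2],rcond=None)[0]
    print(n,'plane',c)
    H=P[...,2]-P[...,0]*c[0]-P[...,1]*c[1]-c[2]
    P[...,2]=H
    blobs(P,ok&(H>.004))
E
```

```text
top plane [0.00078566 0.00110077 0.00138852]
px [162. 116.] n 1363 xy [0.6844 0.3808] rect [688.4 400.1] [119.2  94.3] 76.3 z95 0.1569 zmed 0.0246
px [434.  99.] n 49 xy [ 0.7476 -0.2859] rect [ 747.4 -286.9] [42.2  5. ] 89.9 z95 0.0248 zmed 0.0181
px [254. 128.] n 1907 xy [0.6675 0.1662] rect [666.8 165.8] [127.8 146.3] 1.3 z95 0.0195 zmed 0.007
px [338. 137.] n 2069 xy [ 0.6484 -0.0459] rect [648.5 -46.8] [134.3 147.4] 3.2 z95 0.0409 zmed 0.0074
px [471. 154.] n 3551 xy [ 0.6067 -0.3724] rect [ 594.7 -383.5] [179.  168.5] 5.9 z95 0.0488 zmed 0.0382
px [389. 170.] n 154 xy [ 0.5634 -0.1692] rect [ 564.8 -173.2] [35.5 29.9] 86.8 z95 0.0611 zmed 0.0385
px [313. 187.] n 212 xy [0.5213 0.015 ] rect [522.3  14.8] [47.  36.8] 26.3 z95 0.0156 zmed 0.0101
px [346. 183.] n 181 xy [ 0.5309 -0.0649] rect [531.7 -67.7] [36.7 39.3] 10.3 z95 0.0389 zmed 0.0253
px [275. 186.] n 219 xy [0.5232 0.1091] rect [523. 109.] [45.7 38.5] 81.4 z95 0.0146 zmed 0.0108
px [157. 213.] n 475 xy [0.4499 0.3881] rect [449.8 391.8] [49.3 49. ] 45.8 z95 0.0683 zmed 0.0632
px [293. 220.] n 110 xy [0.4393 0.0636] rect
[... 1418 characters left out ...]
n 197 xy [0.5183 0.0082] rect [519.    9.4] [35.7 48.1] 83.2 z95 0.0123 zmed 0.0102
px [293. 242.] n 132 xy [ 0.4371 -0.0268] rect [436.9 -23.5] [28.8 28.3] 85.4 z95 0.0235 zmed 0.0135
px [336. 252.] n 249 xy [ 0.5286 -0.0765] rect [528.7 -73.3] [30.4 34.9] 62.2 z95 0.0367 zmed 0.0228
px [361. 289.] n 314 xy [ 0.5611 -0.1832] rect [ 562.1 -179.2] [25.7 31.5] 67.1 z95 0.0601 zmed 0.0368
px [471. 334.] n 175 xy [ 0.7465 -0.2927] rect [ 746.5 -290.9] [ 6.7 51.4] 0.1 z95 0.0222 zmed 0.017
px [411. 372.] n 4642 xy [ 0.6089 -0.3507] rect [ 605.6 -355.9] [130.8 106.8] 6.4 z95 0.0471 zmed 0.0445
px [247. 343.] n 1019 xy [ 0.3329 -0.2511] rect [ 335.9 -250.7] [ 24.8 160.6] 81.8 z95 0.0147 zmed 0.0099
```

Request:
jog_arm:
  linear:
    - [0.9,-0.95,0.1]
    - [0.9,-0.95,0.1]
    - [0.9,-0.95,0.1]
    - [0.9,-0.95,0.1]
    - [0.9,-0.95,0.1]
    - [0.9,-0.95,0.1]
    - [0.9,-0.95,0.1]
    - [0.9,-0.95,0.1]
  rot:
    - [0,0,-1]
    - [0,0,-1]
    - [0,0,-1]
    - [0,0,-1]
    - [0,0,-1]
    - [0,0,-1]
    - [0,0,-1]
    - [0,0,-1]
  hand: [1,1,1,1,1,1,1,1]

```text
time_s: 1.1
position: [0.344, -0.2866, 0.1985]
eef_rot: [0.729, 0.684, 0.0, -0.0]
ft_force: [0.4, 0.1, -0.3]
grip_width: 0.0929
grasp_force: 0.0
```

```bash
cat >> h.py <<'E'
def go(x,y,z,deg):
    "print the shift/turn in jog units from the measured pose to TCP x,y,z, pointing down, tool x at deg"
    s=manip.observe(); R0=R.from_quat(s['eef_rot']); p=np.array(s['position'])
    a=np.radians(deg); T=R.from_matrix(np.array([[np.cos(a),np.sin(a),0],[np.sin(a),-np.cos(a),0],[0,0,-1.]]))
    X=R0.as_matrix()[:,0]
    print('now',p.round(4),'yaw',np.degrees(np.arctan2(X[1],X[0])).round(1),'q6',s['joint_pos'][5].round(2),'w',s['grip_width'].round(4),'F',s['ft_force'].round(1),'t',s['time_s'].round(1))
    print('lin',(R0.inv().apply(np.array([x,y,z])-p)/.2).round(3),'rot',((R0.inv()*T).as_rotvec()/np.radians(60)).round(3))
E
python3 -c "
from h import *
go(.358,-.2525,.16,170)"
```

```text
Traceback (most recent call last):
  File "h.py", line 28, in go
    print('now',p.round(4),'yaw',np.degrees(np.arctan2(X[1],X[0])).round(1),'q6',s['joint_pos'][5].round(2),'w',s['grip_width'].round(4),'F',s['ft_force'].round(1),'t',s['time_s'].round(1))
                                                                                                                ^^^^^^^^^^^^^^^^^^^^^
AttributeError: 'float' object has no attribute 'round'
```

Request:
jog_arm:
  linear:
    - [0.17,0.06,0.2]
    - [0.17,0.06,0.2]
    - [0.17,0.06,0.2]
    - [0.17,0.06,0.2]
    - [0.17,0.06,0.2]
    - [0.17,0.06,0.2]
    - [0.17,0.06,0.2]
  rot:
    - [0,0,-1]
    - [0,0,-1]
    - [0,0,-1]
    - [0,0,-1]
    - [0,0,-1]
    - [0,0,-1]
    - [0,0,-1]
  hand: [-0.3,-0.3,-0.3,-0.3,-0.3,-0.3,-0.3]

```text
time_s: 1.98
position: [0.358, -0.2535, 0.1585]
eef_rot: [0.289, 0.957, 0.0, -0.0]
ft_force: [0.1, -0.3, 0.0]
grip_width: 0.0335
grasp_force: 0.0
```

Request:
jog_arm:
  linear:
    - [0,0,0]
    - [0,0,0]
    - [0,0,0]
    - [0,0,0]
    - [0,0,0]
  rot:
    - [0,0,-0.4]
    - [0,0,-0.4]
    - [0,0,-0.4]
    - [0,0,-0.4]
    - [0,0,-0.4]
  hand: [-0.3,-0.3,-0.3,-0.3,-0.3]

```text
time_s: 2.6
position: [0.3581, -0.2534, 0.1586]
eef_rot: [0.084, 0.996, 0.0, -0.0]
ft_force: [0.6, 0.1, -0.8]
grip_width: 0.0325
grasp_force: 0.0
```

```bash
sed -i "s/s\['grip_width'\].round(4)/np.round(s['grip_width'],4)/;s/s\['time_s'\].round(1)/np.round(s['time_s'],1)/" h.py
cat >> h.py <<'E'
def look(tag,hmin=.004,amin=60,box=None):
    im,d,P=cloud('wrist'); save(tag,im); P=np.where(np.isfinite(P),P,-9)
    ok=(abs(P[...,0])<2)
    if box: ok&=(P[...,0]>box[0])&(P[...,0]<box[1])&(P[...,1]>box[2])&(P[...,1]<box[3])
    lo=ok&(abs(P[...,2])<.004); 
    print('bench',np.median(P[lo][:,2]).round(4)); 
    blobs(P,ok&(P[...,2]>hmin)&(P[...,2]<.2),amin)
    return im,P
E
python3 -c "
from h import *
im,P=look('w0');np.save('w0.npy',P)
go(.358,-.2525,.16,170)"
```

```text
bench 0.0006
px [315. 158.] n 2520 xy [ 0.3249 -0.2467] rect [ 335.9 -249.4] [ 24.  158.6] 81.0 z95 0.0151 zmed 0.0097
px [585. 209.] n 682 xy [0.4343 0.0574] rect [436.   60.4] [29.3 29.5] 64.1 z95 0.0248 zmed 0.0144
px [515. 220.] n 590 xy [ 0.4346 -0.0241] rect [436.7 -21.6] [28.6 29.7] 56.8 z95 0.0248 zmed 0.0145
px [276. 249.] n 990 xy [ 0.3461 -0.2725] rect [ 349.5 -271.3] [23.  11.3] 33.6 z95 0.1985 zmed 0.1843
px [355. 249.] n 989 xy [ 0.3533 -0.2293] rect [ 356.2 -231.6] [11.1 23.1] 37.9 z95 0.1985 zmed 0.1843
px [616. 262.] n 679 xy [0.5156 0.1064] rect [516.6 110.1] [48.6 28.4] 54.6 z95 0.0128 zmed 0.0114
px [537. 272.] n 753 xy [0.5147 0.0092] rect [517.4  10.5] [34.1 46.5] 87.5 z95 0.0128 zmed 0.0114
px [288. 336.] n 934 xy [ 0.5532 -0.3223] rect [ 564.5 -327.6] [57.1 45.7] 5.8 z95 0.0212 zmed 0.0199
px [515. 341.] n 1852 xy [ 0.6128 -0.0205] rect [632.7 -24.4] [105.3  77. ] 4.8 z95 0.0399 zmed 0.0117
px [121. 366.] n 140 xy [ 0.5744 -0.5757] rect [ 575.7 -575.6] [55.8  8.9] 55.8 z95 0.0068 zmed 0.0055
now [ 0.3581 -0.2533  0.1586] yaw 170.4 q6 -2.14 w 0.0323 F [ 0.2  0.5 -0.5] t 2.6
lin [ 0.001  0.004 -0.007] rot [ 0.    -0.     0.006]
```

View pics/w0.png

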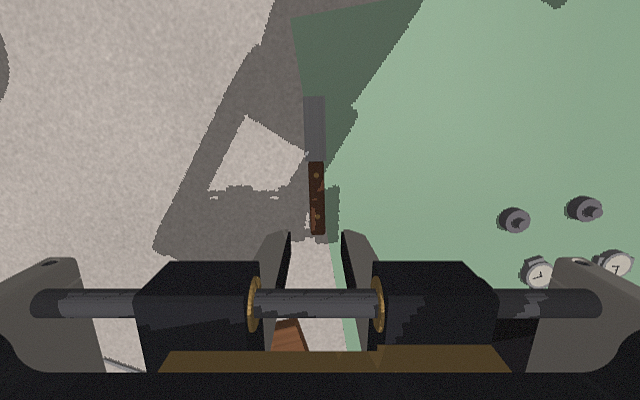

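Wrist view: the knife lies under the fingers, handle px (317,161–235), blade above it. It measures 158.6 x 24 mm with its axis at 171°, as expected. Descending.

Request:
jog_arm:
  linear:
    - [0,0,0.3]
    - [0,0,0.55]
    - [0,0,0.7]
    - [0,0,0.75]
    - [0,0,0.775]
    - [0,0,0.775]
    - [0,0,0.775]
    - [0,0,0.775]
    - [0,0,0.775]
    - [0,0,0.775]
    - [0,0,0.775]
  rot:
    - [0,0,-0.01]
    - [0,0,-0.01]
    - [0,0,-0.01]
    - [0,0,-0.01]
    - [0,0,-0.01]
    - [0,0,-0.01]
    - [0,0,-0.01]
    - [0,0,-0.01]
    - [0,0,-0.01]
    - [0,0,-0.01]
    - [0,0,-0.01]
  hand: [-0.3,-0.3,-0.3,-0.3,-0.3,-0.3,-1,-1,-1,-1,-1]
  grip_force: 40

```text
time_s: 4.03
position: [0.3589, -0.2538, 0.0046]
eef_rot: [0.077, 0.997, -0.0, 0.001]
ft_force: [-0.2, 1.8, 7.2]
grip_width: 0.0176
grasp_force: 39.9
```

Request:
jog_arm:
  linear:
    - [0,0,-0.3]
    - [0,0,-0.6]
    - [0,0,-0.7]
    - [0,0,-0.7]
    - [0,0,-0.7]
    - [0,0,-0.7]
    - [0,0,-0.7]
    - [0,0,-0.7]
  rot:
    - [0,0,0]
    - [0,0,0]
    - [0,0,1]
    - [0,0,1]
    - [0,0,1]
    - [0,0,1]
    - [0,0,1]
    - [0,0,1]
  hand: [-1,-1,-1,-1,-1,-1,-1,-1]

```text
time_s: 5.03
position: [0.358, -0.2532, 0.1435]
eef_rot: [0.568, 0.823, 0.0, -0.0]
ft_force: [-0.8, 0.3, -1.0]
grip_width: 0.0178
grasp_force: 39.9
```

```bash
python3 -c "
from h import *
go(.5,-.33,.16,7)"
```

```text
now [ 0.358  -0.2532  0.1435] yaw 110.8 q6 -1.1 w 0.0178 F [-0.8  0.3 -1. ] t 5.0
lin [-0.612  0.527 -0.083] rot [-0.    -0.     1.731]
```

Request:
jog_arm:
  linear:
    - [-0.5,0.4,-0.1]
    - [-0.5,0.4,-0.1]
    - [-0.5,0.4,-0.1]
    - [-0.5,0.4,-0.1]
    - [-0.5,0.4,-0.1]
    - [-0.5,0.4,-0.1]
    - [-0.5,0.4,-0.1]
  rot:
    - [0,0,1]
    - [0,0,1]
    - [0,0,1]
    - [0,0,1]
    - [0,0,1]
    - [0,0,1]
    - [0,0,1]
  hand: [-1,-1,-1,-1,-1,-1,-1]

```text
time_s: 5.9
position: [0.4687, -0.3177, 0.1634]
eef_rot: [0.902, 0.432, -0.0, -0.0]
ft_force: [0.1, -0.1, -1.5]
grip_width: 0.0176
grasp_force: 39.9
```

Request:
jog_arm:
  linear:
    - [0,0,0]
    - [0,0,0]
    - [0,0,0]
    - [0,0,0]
    - [0,0,0]
    - [0,0,0]
    - [0,0,0]
  rot:
    - [0,0,0.73]
    - [0,0,0.73]
    - [0,0,0.73]
    - [0,0,0.73]
    - [0,0,0.73]
    - [0,0,0.73]
    - [0,0,0.73]
  hand: [-1,-1,-1,-1,-1,-1,-1]

```text
time_s: 6.78
position: [0.4688, -0.3177, 0.1636]
eef_rot: [0.998, 0.065, -0.0, -0.0]
ft_force: [-0.2, 0.1, -0.6]
grip_width: 0.0174
grasp_force: 39.9
```

```bash
python3 -c "
from h import *
go(.5,-.33,.16,7)
im,d,P=cloud('wrist');save('w1',im);np.savez('w1.npz',im=im,P=P)
P=np.where(np.isfinite(P),P,-9)
# block top
m=(abs(P[...,2]-.046)<.004)&(P[...,0]>.5)
blobs(P,m,200)
m=(abs(P[...,2]-.02)<.004)&(P[...,0]>.5)
blobs(P,m,100)
for r in range(0,150,10): print(r,[tuple(P[r,c].round(3)) for c in (290,316,340)])
"
```

```text
now [ 0.4688 -0.3177  0.1636] yaw 7.5 q6 0.75 w 0.0174 F [-0.2  0.1 -0.6] t 6.8
lin [0.147 0.081 0.018] rot [-0.     0.     0.008]
px [336.  36.] n 2526 xy [ 0.6184 -0.3158] rect [ 617.1 -315.7] [60.7 31.5] 6.5 z95 0.0476 zmed 0.0463
px [401.  37.] n 5309 xy [ 0.625  -0.3742] rect [ 624.6 -374.6] [62.2 63.8] 6.5 z95 0.0476 zmed 0.0463
px [465.  38.] n 2812 xy [ 0.6323 -0.4325] rect [ 631.8 -433.2] [63.3 33.2] 6.1 z95 0.0474 zmed 0.0462
px [104.  32.] n 443 xy [ 0.5981 -0.0876] rect [587.2 -58.6] [ 40.6 141.8] 20.8 z95 0.0236 zmed 0.02
px [376. 102.] n 4136 xy [ 0.5691 -0.3674] rect [ 575.3 -368.3] [66.1 90.4] 5.0 z95 0.0218 zmed 0.0203
px [447. 104.] n 1089 xy [ 0.5771 -0.4428] rect [ 576.7 -443.1] [49.8 24.4] 7.4 z95 0.0215 zmed 0.0202
px [ 98. 101.] n 467 xy [ 0.5317 -0.0771] rect [531.3 -71.9] [35.2 29.2] 3.9 z95 0.0235 zmed 0.022
0 [(np.float64(0.656), np.float64(-0.265), np.float64(0.001)), (np.float64(0.66), np.float64(-0.292), np.float64(0.0)), (np.float64(0.646), np.float64(-0.315), np.float64(0.048))]
10 [(np.float64(0.647), np.float64(-0.266), np.float64(0.002)), (np.float6
[... 1790 characters left out ...]
4(-0.277), np.float64(0.001)), (np.float64(0.549), np.float64(-0.306), np.float64(0.168)), (np.float64(0.557), np.float64(-0.331), np.float64(0.021))]
120 [(np.float64(0.539), np.float64(-0.278), np.float64(0.0)), (np.float64(0.544), np.float64(-0.307), np.float64(0.168)), (np.float64(0.546), np.float64(-0.333), np.float64(0.02))]
130 [(np.float64(0.528), np.float64(-0.279), np.float64(0.001)), (np.float64(0.539), np.float64(-0.308), np.float64(0.168)), (np.float64(0.536), np.float64(-0.336), np.float64(0.001))]
140 [(np.float64(0.517), np.float64(-0.28), np.float64(-0.0)), (np.float64(0.533), np.float64(-0.308), np.float64(0.17)), (np.float64(0.524), np.float64(-0.338), np.float64(-0.001))]
```

View pics/w1.png

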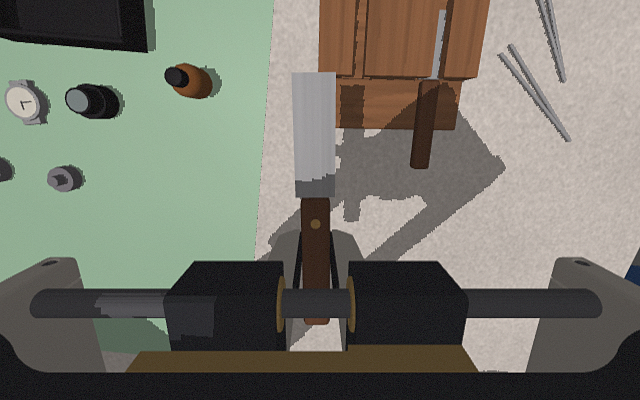

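Wrist view: the knife is held with its blade level at px (315,72–195). The rack block's front edge is near row 77, the free slot's roof gap is at column 360, and the other knife is at (435,80).

```bash
cat > knife.py <<'E'
from h import *
def knife(P,tcp,zlo,zhi):
    v,u=np.mgrid[:400,:640]
    m=(P[...,2]>zlo)&(P[...,2]<zhi)&(v<190)&(v>20)&(abs(u-315)<70)
    n,l,st,c=cv2.connectedComponentsWithStats(m.astype(np.uint8)); k=1+np.argmax(st[1:,4]); Q=P[l==k]
    r=cv2.minAreaRect((Q[:,:2]*1000).astype(np.float32)); print('blade rect',r)
    B=cv2.boxPoints(r)/1000; b=B[np.argsort(B[:,0])]
    tip=b[2:].mean(0); back=b[:2].mean(0); d=(tip-back)/np.linalg.norm(tip-back)
    c=np.linalg.lstsq(np.c_[(Q[:,:2]-tip)@d,(Q[:,:2]-tip)@np.array([-d[1],d[0]]),np.ones(len(Q))],Q[:,2],rcond=None)[0]
    print('tip',tip.round(4),'shoulder',(tip-.07*d).round(4),'deg',np.degrees(np.arctan2(d[1],d[0])).round(2),'slope along/across, z tip',c.round(4),'z should',(c[2]-.07*c[0]).round(4))
    return tip,d,c
E
python3 - <<'E'
from knife import *
P=np.load('w1.npz')['P'];P=np.where(np.isfinite(P),P,-9)
knife(P,None,.15,.19)
# rack face: front edge of block top
m=(abs(P[...,2]-.046)<.004)&(P[...,0]>.55)&(P[...,1]<-.29)
E=[]
for c in range(325,476,3):
    r=np.where(m[:,c])[0]
    if len(r)>20:E.append(P[r.max(),c,:2])
E=np.array(E);vx,vy,x0,y0=cv2.fitLine(E.astype(np.float32),cv2.DIST_HUBER,0,.001,.001).ravel()
print('edge',len(E),'rack deg',np.degrees(np.arctan2(-vx,vy))%180,'edge x at y=-.341',x0+vx/vy*(-.341-y0))
# gap boundaries at free slot
for r in (10,25,40,55,65):
    row=m[r];c=[k for k in range(330,470) if row[k]!=row[k+1]];print(r,[(k,P[r,k if row[k] else k+1,:2].round(4)) for k in c])
E
```

```text
blade rect ((536.2548828125, -306.8193054199219), (65.39808654785156, 24.046463012695312), 8.283668518066406)
tip [ 0.5686 -0.3021] shoulder [ 0.4993 -0.3122] deg 8.28 slope along/across, z tip [0.0012 0.002  0.1679] z should 0.1678
edge 45 rack deg 6.4266205 edge x at y=-.341 0.58975995
10 [(354, array([ 0.6412, -0.3283])), (367, array([ 0.6427, -0.3406])), (379, array([ 0.6436, -0.3502])), (380, array([ 0.6443, -0.3521])), (439, array([ 0.6512, -0.4034])), (450, array([ 0.6536, -0.4151]))]
25 [(353, array([ 0.629 , -0.3293])), (366, array([ 0.6313, -0.342 ])), (437, array([ 0.6393, -0.4044])), (448, array([ 0.642 , -0.4166]))]
40 [(353, array([ 0.6172, -0.3313])), (365, array([ 0.6191, -0.3433])), (435, array([ 0.6271, -0.4056])), (446, array([ 0.6296, -0.4177]))]
55 [(346, array([ 0.6038, -0.3269])), (347, array([ 0.6044, -0.3289])), (352, array([ 0.605 , -0.3326])), (364, array([ 0.607 , -0.3448])), (433, array([ 0.6147, -0.4067])), (444, array([ 0.6171, -0.4191])), (458, array([ 0.618, -0.43 ])), (459, array([ 0.6178, -0.4312]))]
65 [(351, array([ 0.5966, -0.3331])), (364, array([ 0.598 , -0.3459])), (432, array([ 0.6064, -0.408 ])), (443, array([ 0.6085, -0.4202]))]
```

Request:
jog_arm:
  linear:
    - [0.006,0.186,0]
    - [0.006,0.186,0.2]
    - [0.006,0.186,0.4]
    - [0.006,0.186,0.5]
    - [0.006,0.186,0.5]
    - [0.006,0.186,0.5]
  rot:
    - [0,0,0.031]
    - [0,0,0.031]
    - [0,0,0.031]
    - [0,0,0.031]
    - [0,0,0.031]
    - [0,0,0.031]
  hand: [-1,-1,-1,-1,-1,-1]

```text
time_s: 7.58
position: [0.4758, -0.3553, 0.0655]
eef_rot: [0.999, 0.048, 0.001, 0.001]
ft_force: [0.0, -0.6, -0.1]
grip_width: 0.0177
grasp_force: 40.0
```

Run:
```python
from knife import *
im,d,P=cloud('wrist');save('w2',im);P=np.where(np.isfinite(P),P,-9)
knife(P,None,.058,.08)
go(.4748,-.3545,.026,5.6)
m=(abs(P[...,2]-.046)<.004)&(P[...,0]>.55)&(P[...,1]<-.29)
E=[]
for c in range(250,400,3):
    r=np.where(m[:,c])[0]
    if len(r)>10:E.append(P[r.max(),c,:2])
E=np.array(E);print(E[::4].round(4))
for r in (5,15,25,35,45):
    row=m[r];c=[k for k in range(280,400) if row[k]!=row[k+1]];print(r,[(k,P[r,k if row[k] else k+1,:2].round(4)) for k in c])
```

```text
blade rect ((543.4205322265625, -347.28985595703125), (65.67704772949219, 24.081018447875977), 5.928211212158203)
tip [ 0.5761 -0.3439] shoulder [ 0.5065 -0.3511] deg 5.93 slope along/across, z tip [ 0.0041 -0.0001  0.0699] z should 0.0696
now [ 0.476  -0.3555  0.0659] yaw 5.5 q6 0.75 w 0.0178 F [ 0.6 -0.3 -0.6] t 7.6
lin [-0.006 -0.006  0.2  ] rot [ 0.002 -0.002 -0.002]
[[ 0.5856 -0.3037]
 [ 0.5862 -0.3105]
 [ 0.5867 -0.3179]
 [ 0.5873 -0.325 ]
 [ 0.5885 -0.3324]
 [ 0.5904 -0.3508]
 [ 0.5914 -0.3582]
 [ 0.5923 -0.3656]
 [ 0.593  -0.373 ]
 [ 0.5937 -0.3804]
 [ 0.5945 -0.3878]]
5 [(300, array([ 0.6138, -0.3318])), (320, array([ 0.6154, -0.3439]))]
15 [(300, array([ 0.609 , -0.3322])), (320, array([ 0.6109, -0.3444]))]
25 [(301, array([ 0.6045, -0.3331])), (321, array([ 0.6054, -0.3455]))]
35 [(301, array([ 0.5987, -0.3336])), (321, array([ 0.6   , -0.3461]))]
45 [(301, array([ 0.5932, -0.3341])), (321, array([ 0.5948, -0.3466]))]
```

Request:
jog_arm:
  linear:
    - [0,-0.004,0.1]
    - [0,-0.004,0.17]
    - [0,-0.004,0.195]
    - [0,-0.004,0.195]
    - [0,-0.004,0.195]
  rot:
    - [0,0,-0.008]
    - [0,0,-0.008]
    - [0,0,-0.008]
    - [0,0,-0.008]
    - [0,0,-0.008]
  hand: [-1,-1,-1,-1,-1]

```text
time_s: 8.25
position: [0.4749, -0.354, 0.025]
eef_rot: [0.999, 0.052, 0.0, 0.0]
ft_force: [0.1, -0.2, -1.7]
grip_width: 0.0173
grasp_force: 40.0
```

Run:
```python
from knife import *
im,d,P=cloud('wrist');save('w3',im);P=np.where(np.isfinite(P),P,-9)
knife(P,None,.0265,.037)
go(.4748,-.3545,.026,6.4)
m=(abs(P[...,2]-.046)<.004)&(P[...,0]>.55)&(P[...,1]<-.29)
for r in (5,20,35):
    row=m[r];c=[k for k in range(280,400) if row[k]!=row[k+1]];print(r,[(k,P[r,k if row[k] else k+1,:2].round(4)) for k in c])
```

```text
blade rect ((542.5469970703125, -345.4074401855469), (65.39051055908203, 24.106473922729492), 6.246886253356934)
tip [ 0.575  -0.3418] shoulder [ 0.5055 -0.3495] deg 6.25 slope along/across, z tip [0.002  0.0021 0.0292] z should 0.0291
now [ 0.4751 -0.354   0.0252] yaw 5.9 q6 0.74 w 0.0175 F [-0.9 -0.  -0.2] t 8.3
lin [-0.001  0.002 -0.004] rot [ 0.001 -0.001 -0.008]
5 [(302, array([ 0.5995, -0.3336])), (328, array([ 0.6003, -0.3458]))]
20 [(302, array([ 0.5934, -0.3342])), (328, array([ 0.5952, -0.3465]))]
35 [(281, array([ 0.5875, -0.3244])), (283, array([ 0.5875, -0.3259])), (284, array([ 0.5875, -0.3259])), (285, array([ 0.5876, -0.3269])), (288, array([ 0.5878, -0.3278])), (289, array([ 0.5878, -0.3288])), (295, array([ 0.588 , -0.3312])), (297, array([ 0.5883, -0.3325])), (298, array([ 0.5883, -0.3325])), (299, array([ 0.5883, -0.3335])), (300, array([ 0.5883, -0.3335])), (327, array([ 0.5898, -0.3468])), (328, array([ 0.5898, -0.3468])), (343, array([ 0.5907, -0.3544])), (344, array([ 0.5907, -0.3544])), (348, array([ 0.5909, -0.3568])), (349, array([ 0.5909, -0.3568])), (351, array([ 0.5911, -0.3582])), (352, array([ 0.5911, -0.3582])), (353, array([ 0.591 , -0.3591])), (354, array([ 0.591 , -0.3591])), (359, array([ 0.5915, -0.362 ])), (360, array([ 0.5915, -0.362 ])), (361, array([ 0.5914, -0.3629])), (362, array([ 0.5914, -0.3629])), (369, array([ 0.5919, -0.3668])), (371, array([ 0.5919, -0.3672]))]
```

Request:
jog_arm:
  linear:
    - [0,0,-0.004]
    - [0.04,0,-0.004]
    - [0.08,0,-0.004]
    - [0.14,0,-0.004]
    - [0.21,-0.001,-0.004]
    - [0.28,-0.002,-0.004]
    - [0.34,-0.003,-0.004]
    - [0.38,-0.003,-0.004]
    - [0.38,-0.003,-0.004]
  rot:
    - [0,0,0]
    - [0,0,0]
    - [0,0,0]
    - [0,0,0]
    - [0,0,0]
    - [0,0,0]
    - [0,0,0]
    - [0,0,0]
    - [0,0,0]
  hand: [-1,-1,-1,-1,-1,-1,-1,-1,-1]

```text
time_s: 9.43
position: [0.5507, -0.3451, 0.0254]
eef_rot: [0.999, 0.052, 0.0, 0.0]
ft_force: [1.0, -0.4, -1.6]
grip_width: 0.0174
grasp_force: 40.0
```

Request:
jog_arm:
  linear:
    - [0.02,0,0]
    - [0.03,0,0]
    - [0.04,0,0]
    - [0.045,0,0]
    - [0.05,0,0]
    - [0.05,0,0]
  rot:
    - [0,0,0]
    - [0,0,0]
    - [0,0,0]
    - [0,0,0]
    - [0,0,0]
    - [0,0,0]
  hand: [-1,-1,-1,-1,-1,-1]

```text
time_s: 10.18
position: [0.5588, -0.3445, 0.0253]
eef_rot: [0.999, 0.052, -0.001, -0.0]
ft_force: [-6.8, -0.1, 2.2]
grip_width: 0.0175
grasp_force: 40.0
```

Run:
```python
from h import *
go(.4748,-.3545,.026,6.4)
im,d,P=cloud('wrist');save('w4',im)
```

```text
now [ 0.5588 -0.3445  0.0253] yaw 5.9 q6 0.84 w 0.0175 F [-6.8 -0.1  2.2] t 10.2
lin [-0.423  0.007 -0.002] rot [-0.     0.002 -0.008]
```

View pics/w4.png

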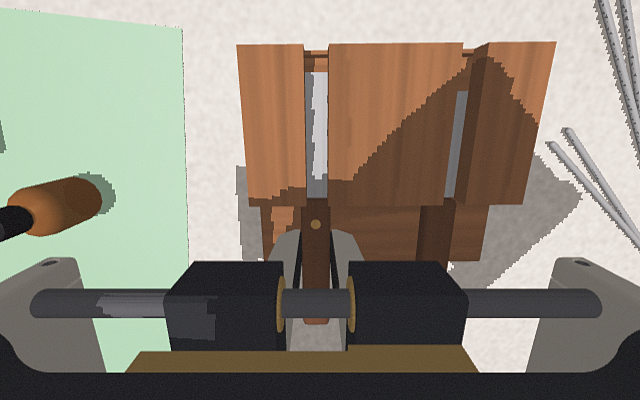

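Blade is in the free slot (px 317,70–195), with the shoulder at the block's face and contact force rising. A small push, then release and lift.

Request:
jog_arm:
  linear:
    - [0.02,0,0]
    - [0.02,0,0]
    - [0.0,0,0]
    - [0.0,0,0]
    - [0,0,0]
    - [0,0,0]
    - [0,0,-0.2]
    - [0,0,-0.5]
    - [0,0,-0.7]
    - [0,0,-0.7]
    - [0,0,-0.7]
  rot:
    - [0,0,0]
    - [0,0,0]
    - [0,0,0]
    - [0,0,0]
    - [0,0,0]
    - [0,0,0]
    - [0,0,0]
    - [0,0,0]
    - [0,0,0]
    - [0,0,0]
    - [0,0,0]
  hand: [-1,-1,-0.5,-0.3,-0.3,-0.3,-0.3,-0.3,-0.3,-0.3,-0.3]

```text
time_s: 11.6
position: [0.56, -0.3439, 0.1647]
eef_rot: [0.999, 0.052, -0.0, -0.0]
ft_force: [-0.3, 0.1, 0.1]
grip_width: 0.0327
grasp_force: 0.0
```

Run:
```python
from h import *
go(.525,-.075,.2,0)
im,d,P=cloud('wrist');save('w5',im);np.savez('w5.npz',im=im,P=P)
P=np.where(np.isfinite(P),P,-9)
blobs(P,(P[...,2]>.031)&(P[...,2]<.0375)&(P[...,1]<-.3)&(P[...,0]<.7),40)
blobs(P,(P[...,2]>.0425)&(P[...,2]<.05)&(P[...,1]<-.28),400)
```

```text
now [ 0.56   -0.3439  0.1647] yaw 5.9 q6 0.84 w 0.0327 F [-0.3  0.1  0.1] t 11.6
lin [-0.035 -1.356 -0.176] rot [-0.     0.     0.099]
px [395. 115.] n 51 xy [ 0.6479 -0.4154] rect [ 647.  -413.7] [28.2  5. ] 6.0 z95 0.0372 zmed 0.0346
px [384. 200.] n 1225 xy [ 0.5567 -0.4196] rect [ 569.8 -418.1] [122.1  18.2] 6.8 z95 0.0353 zmed 0.034
px [316. 201.] n 1163 xy [ 0.5473 -0.3444] rect [ 545.1 -344.5] [88.5 17.5] 5.6 z95 0.0353 zmed 0.0341
px [294. 123.] n 2637 xy [ 0.6287 -0.3145] rect [ 626.9 -314.5] [79.  31.6] 6.2 z95 0.0475 zmed 0.0463
px [354. 123.] n 5292 xy [ 0.6351 -0.3735] rect [ 633.5 -373.9] [80.2 62.7] 6.5 z95 0.0475 zmed 0.0463
px [414. 122.] n 2721 xy [ 0.6419 -0.4317] rect [ 640.4 -432.5] [79.  32.7] 6.4 z95 0.0475 zmed 0.0462
```

View pics/w5.png

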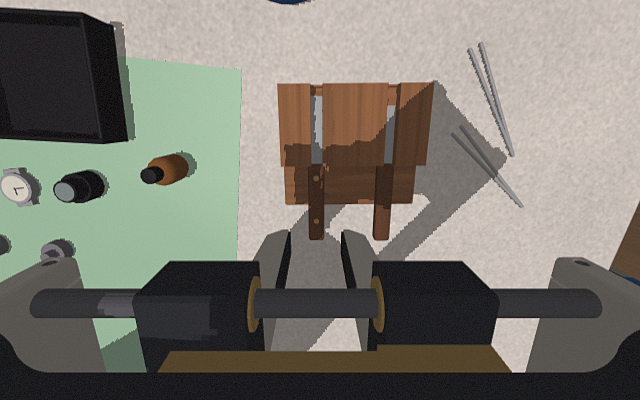

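Knife handle lies level on the ledge (top 34 mm) and its front end at x≈0.5894 meets the face at x≈0.5895, so it is home. Next, the rest of the bench.

Request:
jog_arm:
  linear:
    - [-0.1,-1,-0.2]
    - [-0.1,-1,-0.2]
    - [-0.1,-1,-0.2]
    - [-0.1,-1,-0.2]
    - [-0.1,-1,-0.2]
  rot:
    - [0,0,0.1]
    - [0,0,0.1]
    - [0,0,0.1]
    - [0,0,0.1]
    - [0,0,0.1]
  hand: [0,0,0,0,0]

```text
time_s: 12.28
position: [0.5192, -0.1465, 0.2044]
eef_rot: [1.0, 0.0, -0.001, -0.0]
ft_force: [0.4, -1.3, -0.6]
grip_width: 0.0468
grasp_force: 0.0
```

Request:
jog_arm:
  linear:
    - [-0.5,-0.9,0]
    - [-0.5,-0.9,0]
    - [-0.5,-0.9,0]
    - [-0.5,-0.9,0]
    - [-0.5,-0.9,0]
    - [-0.5,-0.9,0]
  rot:
    - [0,0,0]
    - [0,0,0]
    - [0,0,0]
    - [0,0,0]
    - [0,0,0]
    - [0,0,0]
  hand: [0,0,0,0,0,0]

```text
time_s: 13.02
position: [0.4205, 0.0314, 0.2052]
eef_rot: [1.0, -0.001, -0.0, 0.0]
ft_force: [-0.1, 0.2, -0.0]
grip_width: 0.0465
grasp_force: 0.0
```

Run:
```python
from h import *
go(.437,-.0215,.008,0)
im,P=look('w6',box=(.3,.8,-.25,.5));np.savez('w6.npz',im=im,P=P)
```

```text
now [0.4205 0.0314 0.2052] yaw -0.1 q6 1.53 w 0.0465 F [-0.1  0.2 -0. ] t 13.0
lin [0.083 0.264 0.986] rot [ 0.001  0.    -0.002]
bench 0.0009
px [198.  10.] n 2674 xy [0.6147 0.1651] rect [616.6 165.5] [139.9  23.2] 88.6 z95 0.0189 zmed 0.0065
px [389.  20.] n 5230 xy [ 0.6031 -0.0499] rect [606.8 -48. ] [ 45.4 140.2] 2.7 z95 0.0405 zmed 0.0062
px [499.  55.] n 1280 xy [ 0.5627 -0.1673] rect [ 564.  -171.4] [31.4 28.2] 13.0 z95 0.0605 zmed 0.0385
px [399.  88.] n 860 xy [ 0.5301 -0.0638] rect [531.  -67.4] [35.4 35. ] 51.6 z95 0.0375 zmed 0.034
px [331.  98.] n 914 xy [0.5204 0.0127] rect [520.2  12.5] [45.7 37. ] 11.5 z95 0.0128 zmed 0.0113
px [255.  97.] n 934 xy [0.5221 0.1068] rect [522.3 107.5] [46. 37.] 78.9 z95 0.0129 zmed 0.0114
px [ 28. 159.] n 2405 xy [0.4503 0.3749] rect [449.5 382.6] [51.9 35.6] 5.2 z95 0.0658 zmed 0.0395
px [356. 164.] n 427 xy [ 0.4399 -0.0198] rect [439.  -20.5] [29.  28.9] 8.8 z95 0.0246 zmed 0.0144
px [293. 165.] n 423 xy [0.4391 0.0612] rect [438.5  61.5] [28.7 28.6] 87.8 z95 0.0245 zmed 0.0143
px [220. 176.] n 446 xy [0.4254 0.1568] rect [424.3 158.7] [28.8 29.5] 12.3 z95 0.0248 zmed 0.0144
px [170. 187.] n 763 xy [0.4087 0.2269] rect [407.3 228.5] [37.5 46.5] 64.5 z95 0.0127 zmed 0.0113
```

View pics/w6.png

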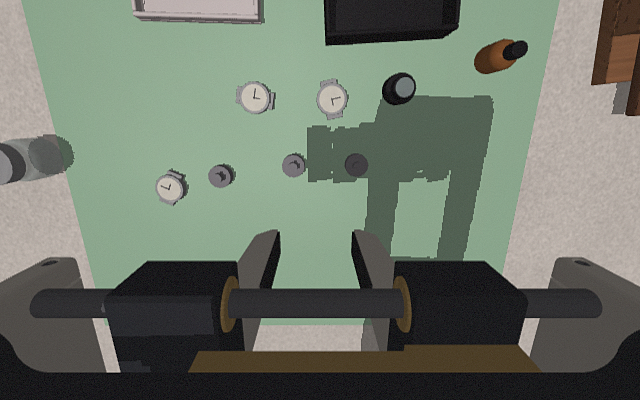

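Request:
jog_arm:
  linear:
    - [0.09,0.26,0.2]
    - [0.09,0.26,0.5]
    - [0.09,0.26,0.8]
    - [0.09,0.26,0.95]
    - [0.09,0.26,1.0]
    - [0.09,0.26,1.0]
    - [0.09,0.26,1.0]
    - [0.09,0.26,1.0]
    - [0.09,0.26,1.0]
    - [0.09,0.26,0.9]
    - [0.09,0.26,0.6]
  rot:
    - [0,0,0]
    - [0,0,0]
    - [0,0,0]
    - [0,0,0]
    - [0,0,0]
    - [0,0,0]
    - [0,0,0]
    - [0,0,0]
    - [0,0,0]
    - [0,0,0]
    - [0,0,0]
  hand: [0,0,0,0,0,-1,-1,-1,-1,-1,-1]
  grip_force: 25

```text
time_s: 14.45
position: [0.4347, -0.0187, 0.0836]
eef_rot: [1.0, -0.0, -0.003, -0.001]
ft_force: [1.9, -0.4, -0.1]
grip_width: 0.0289
grasp_force: 25.0
```

Run:
```python
from h import *
go(.678,-.0465,.1,0)
im,P=look('w7',box=(.3,.8,-.25,.5))
```

```text
now [ 0.4347 -0.0187  0.0836] yaw -0.1 q6 1.41 w 0.0289 F [ 1.9 -0.4 -0.1] t 14.4
lin [ 1.216  0.138 -0.09 ] rot [-0.001  0.006 -0.001]
bench 0.0009
px [348.   9.] n 3712 xy [ 0.5845 -0.0411] rect [585.1 -49.1] [  4.5 139.8] 1.8 z95 0.0403 zmed 0.0254
px [539.  38.] n 3639 xy [ 0.5625 -0.1674] rect [ 563.6 -171.5] [31.4 27.7] 16.9 z95 0.0606 zmed 0.0387
px [380.  91.] n 1905 xy [ 0.5303 -0.065 ] rect [530.9 -67.9] [35.3 35.3] 67.3 z95 0.0376 zmed 0.0356
px [279. 106.] n 2045 xy [0.5204 0.0123] rect [520.   12.5] [45.9 37.5] 12.2 z95 0.0126 zmed 0.0114
px [165. 104.] n 2134 xy [0.5219 0.1053] rect [521.8 107.1] [46.  37.3] 78.8 z95 0.0128 zmed 0.0114
px [228. 202.] n 936 xy [0.4398 0.0597] rect [438.   61.1] [29.1 29.6] 46.8 z95 0.0246 zmed 0.0144
px [124. 216.] n 1015 xy [0.4261 0.1548] rect [424.5 157.6] [29.5 28.2] 29.3 z95 0.0246 zmed 0.0143
px [ 55. 231.] n 1615 xy [0.4094 0.2253] rect [407.4 228. ] [37.9 47.3] 63.3 z95 0.0126 zmed 0.0113
px [319. 312.] n 58723 xy [ 0.4586 -0.0186] rect [445.3 -18. ] [172.9  52.2] 89.9 z95 0.1975 zmed 0.1858
```

Request:
jog_arm:
  linear:
    - [0.3,0.15,-0.08]
    - [0.6,0.15,-0.08]
    - [1,0.15,-0.08]
    - [1,0.15,-0.08]
    - [1,0.15,-0.08]
  rot:
    - [0,0,0]
    - [0,0,0]
    - [0,0,0]
    - [0,0,0]
    - [0,0,0]
  hand: [-1,-1,-1,-1,-1]

```text
time_s: 15.12
position: [0.6386, -0.0493, 0.1012]
eef_rot: [1.0, -0.0, -0.0, -0.0]
ft_force: [-0.6, 0.5, -0.5]
grip_width: 0.0292
grasp_force: 25.0
```

Run:
```python
from h import *
go(.676,-.049,.0125,0)
```

```text
now [ 0.6386 -0.0493  0.1012] yaw -0.0 q6 1.41 w 0.0292 F [-0.6  0.5 -0.5] t 15.1
lin [ 0.187 -0.002  0.443] rot [-0.     0.    -0.001]
```

Request:
jog_arm:
  linear:
    - [0.19,0,0.1]
    - [0.19,0,0.25]
    - [0.19,0,0.38]
    - [0.19,0,0.44]
    - [0.19,0,0.44]
    - [0.19,0,0.44]
    - [0.19,0,0.44]
    - [0.19,0,0.44]
    - [0.19,0,0.2]
    - [0.19,0,0]
    - [0,-0.2,-0.1]
    - [-0.3,-0.4,-0.1]
    - [-0.6,-0.5,-0.1]
    - [-0.8,-0.55,-0.1]
    - [-0.98,-0.55,-0.1]
    - [-0.98,-0.55,-0.1]
    - [-0.98,-0.55,-0.1]
  rot:
    - [0,0,0]
    - [0,0,0]
    - [0,0,0]
    - [0,0,0]
    - [0,0,0]
    - [0,0,0]
    - [0,0,0]
    - [0,0,0]
    - [0,0,0]
    - [0,0,0]
    - [0,0,0]
    - [0,0,0]
    - [0,0,0]
    - [0,0,0]
    - [0,0,0]
    - [0,0,0]
    - [0,0,0]
  hand: [-1,-1,-1,-1,-1,-0.18,-0.18,-0.18,-0.18,-0.1,0,0,0,0,0,0,0]

```text
time_s: 17.25
position: [0.443, 0.0607, 0.1223]
eef_rot: [1.0, -0.001, 0.001, -0.0]
ft_force: [1.2, -0.6, 0.1]
grip_width: 0.0467
grasp_force: 0.0
```

Run:
```python
from h import *
im,P=look('w8',box=(.3,.8,-.25,.5))
go(.4385,.061,.005,0)
```

```text
bench 0.0009
px [198.   9.] n 3176 xy [0.6109 0.1635] rect [613.  166.2] [140.9  16.8] 88.9 z95 0.019 zmed 0.011
px [446.  22.] n 7790 xy [ 0.5997 -0.0503] rect [602.2 -48.3] [ 39.2 141.1] 1.3 z95 0.0405 zmed 0.0075
px [592.  63.] n 2784 xy [ 0.5633 -0.1664] rect [ 564.3 -171.6] [31.9 28.1] 7.8 z95 0.0603 zmed 0.0378
px [455. 105.] n 1589 xy [ 0.5309 -0.0623] rect [530.8 -64.9] [35.4 31.3] 11.9 z95 0.0374 zmed 0.0298
px [366. 117.] n 1471 xy [0.5206 0.0132] rect [520.1  12.8] [45.9 37.3] 12.9 z95 0.0126 zmed 0.0113
px [268. 116.] n 1463 xy [0.5222 0.107 ] rect [522.  107.5] [45.9 37. ] 79.1 z95 0.0127 zmed 0.0114
px [ 11. 191.] n 1028 xy [0.4485 0.3706] rect [449.7 374.6] [48.  19.2] 4.7 z95 0.0282 zmed 0.0161
px [316. 199.] n 662 xy [0.4399 0.0617] rect [438.3  61.8] [28.2 29.5] 88.8 z95 0.0245 zmed 0.0144
px [224. 212.] n 679 xy [0.4261 0.1568] rect [424.3 158.5] [29.3 28.9] 72.9 z95 0.0247 zmed 0.0145
px [162. 225.] n 1145 xy [0.4092 0.2266] rect [407.4 228.1] [37.6 47.4] 63.9 z95 0.0126 zmed 0.0113
px [260. 260.] n 1949 xy [0.4495 0.0902] rect [446.4  88.9] [22.9 11.6] 44.4 z95 0.1835 zmed 0.161
px [371. 260.] n 1953 xy [0.4495 0.0331] rect [446.5  34.5] [11.2 22.9] 46.6 z95 0.1834 zmed 0.1609
px [255. 327.] n 148 xy [0.4377 0.0864] rect [439.   86.4] [ 0.6 13.2] 89.7 z95 0.1994 zmed 0.1954
px [376. 327.] n 154 xy [0.4376 0.0369] rect [439.2  36.9] [13.8  0.7] 0.5 z95 0.1996 zmed 0.1954
now [0.4432 0.0606 0.1222] yaw -0.1 q6 1.59 w 0.0462 F [-0.  -0.1  0.1] t 17.3
lin [-0.024 -0.002  0.586] rot [ 0.    -0.002 -0.001]
```

Request:
jog_arm:
  linear:
    - [-0.02,0,0.25]
    - [-0.02,0,0.45]
    - [-0.02,0,0.55]
    - [-0.02,0,0.585]
    - [-0.02,0,0.585]
    - [-0.02,0,0.585]
    - [-0.02,0,0.585]
    - [-0.02,0,0.585]
    - [-0.02,0,0.5]
    - [-0.02,0,0.25]
    - [0.1,0.1,0.1]
    - [0.35,0.2,0.1]
    - [0.65,0.4,0.1]
    - [0.9,0.55,0.1]
    - [1,0.55,0.1]
    - [1,0.55,0.1]
    - [1,0.55,0.1]
  rot:
    - [0,0,0]
    - [0,0,0]
    - [0,0,0]
    - [0,0,0]
    - [0,0,0]
    - [0,0,0]
    - [0,0,0]
    - [0,0,0]
    - [0,0,0]
    - [0,0,0]
    - [0,0,0]
    - [0,0,0]
    - [0,0,0]
    - [0,0,0]
    - [0,0,0]
    - [0,0,0]
    - [0,0,0]
  hand: [0,0,0,0,-1,-1,-1,-1,-1,-1,-1,-1,-1,-1,-1,-1,-1]

```text
time_s: 19.42
position: [0.6406, -0.049, 0.101]
eef_rot: [1.0, -0.0, -0.001, -0.0]
ft_force: [-0.8, 1.6, 0.1]
grip_width: 0.0292
grasp_force: 25.0
```

Run:
```python
from h import *
im,d,P=cloud('wrist');save('w9',im)
go(.643,-.049,.0125,0)
```

```text
now [ 0.6405 -0.0489  0.1012] yaw -0.0 q6 1.42 w 0.0289 F [-0.5 -0.9 -1. ] t 19.5
lin [0.013 0.001 0.444] rot [-0.     0.001 -0.   ]
```

View pics/w9.png

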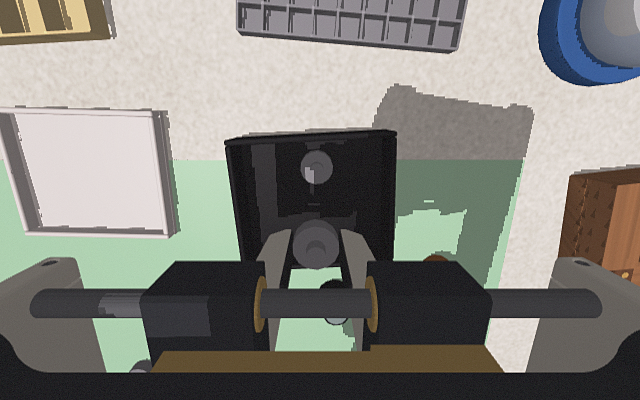

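Die 1 stands in the box at px (316,168) and die 2 hangs in the fingers. Placing it.

Request:
jog_arm:
  linear:
    - [0.01,0,0.15]
    - [0.01,0,0.3]
    - [0.01,0,0.4]
    - [0.01,0,0.44]
    - [0.01,0,0.44]
    - [0.01,0,0.44]
    - [0.01,0,0.44]
    - [0.01,0,0.44]
    - [0.01,0,0.2]
    - [0.01,0,0]
    - [-0.1,-0.2,-0.1]
    - [-0.4,-0.4,-0.1]
    - [-0.6,-0.7,-0.1]
    - [-0.8,-0.9,-0.1]
    - [-1,-1,-0.1]
    - [-1,-1,-0.1]
    - [-1,-1,-0.1]
  rot:
    - [0,0,0]
    - [0,0,0]
    - [0,0,0]
    - [0,0,0]
    - [0,0,0]
    - [0,0,0]
    - [0,0,0]
    - [0,0,0]
    - [0,0,0]
    - [0,0,0]
    - [0,0,0]
    - [0,0,0]
    - [0,0,0]
    - [0,0,0]
    - [0,0,0]
    - [0,0,0]
    - [0,0,0]
  hand: [-1,-1,-1,-1,-1,-0.18,-0.18,-0.18,-0.18,-0.1,0,0,0,0,0,0,0]

```text
time_s: 21.6
position: [0.4426, 0.1508, 0.1221]
eef_rot: [1.0, -0.0, 0.001, -0.0]
ft_force: [-0.1, 0.7, 0.3]
grip_width: 0.0467
grasp_force: 0.0
```

Run:
```python
from h import *
im,P=look('w10',box=(.3,.58,-.25,.3))
go(.4245,.158,.005,0)
```

```text
bench 0.0008
px [553. 105.] n 2009 xy [ 0.5311 -0.0609] rect [530.9 -65. ] [35.6 31.4] 10.3 z95 0.0372 zmed 0.0251
px [459. 117.] n 1566 xy [0.5206 0.0143] rect [520.1  13.2] [46.  37.2] 13.4 z95 0.0125 zmed 0.0112
px [361. 115.] n 1469 xy [0.5223 0.1081] rect [522.1 107.7] [45.8 37.4] 79.3 z95 0.0126 zmed 0.0113
px [309. 212.] n 650 xy [0.4262 0.1589] rect [424.4 159.2] [28.5 29.2] 89.3 z95 0.0246 zmed 0.0144
px [254. 248.] n 3014 xy [0.4352 0.1971] rect [423.  212.8] [36.3 92. ] 43.4 z95 0.1818 zmed 0.1444
px [371. 261.] n 1952 xy [0.4491 0.1233] rect [446.2 124.7] [11.8 22.9] 46.1 z95 0.1833 zmed 0.161
px [255. 328.] n 159 xy [0.4373 0.1765] rect [438.7 176.5] [13.9  0.6] 0.6 z95 0.1997 zmed 0.1953
px [376. 328.] n 156 xy [0.4372 0.127 ] rect [438.8 127. ] [ 0.7 13.7] 88.9 z95 0.1995 zmed 0.1954
now [0.443  0.1505 0.1221] yaw -0.1 q6 1.79 w 0.0468 F [0.3 0.7 0.8] t 21.6
lin [-0.094 -0.037  0.585] rot [-0.    -0.002 -0.001]
```

Request:
jog_arm:
  linear:
    - [-0.09,-0.042,0.2]
    - [-0.09,-0.042,0.4]
    - [-0.09,-0.042,0.55]
    - [-0.09,-0.042,0.585]
    - [-0.09,-0.042,0.585]
    - [-0.09,-0.042,0.585]
    - [-0.09,-0.042,0.585]
    - [-0.09,-0.042,0.585]
    - [-0.09,-0.042,0.4]
    - [-0.09,0,0.15]
    - [0.1,0.2,0.1]
    - [0.3,0.5,0.1]
    - [0.5,0.8,0.1]
    - [0.7,1,0.1]
    - [0.83,1,0.1]
    - [0.83,1,0.1]
    - [0.83,1,0.1]
  rot:
    - [0,0,0]
    - [0,0,0]
    - [0,0,0]
    - [0,0,0]
    - [0,0,0]
    - [0,0,0]
    - [0,0,0]
    - [0,0,0]
    - [0,0,0]
    - [0,0,0]
    - [0,0,0]
    - [0,0,0]
    - [0,0,0]
    - [0,0,0]
    - [0,0,0]
    - [0,0,0]
    - [0,0,0]
  hand: [-0.14,-0.14,-0.14,-0.14,-1,-1,-1,-1,-1,-1,-1,-1,-1,-1,-1,-1,-1]

```text
time_s: 23.78
position: [0.6069, -0.049, 0.101]
eef_rot: [1.0, -0.0, -0.001, -0.0]
ft_force: [0.1, -0.4, -0.1]
grip_width: 0.0294
grasp_force: 25.0
```

Run:
```python
from h import *
im,d,P=cloud('wrist');save('w11',im);np.savez('w11.npz',im=im,P=P);P=np.where(np.isfinite(P),P,-9)
go(.610,-.049,.0125,0)
b=(P[...,0]>.58)&(P[...,0]<.72)&(P[...,1]>-.13)&(P[...,1]<.03)
blobs(P,b&(P[...,2]>.01)&(P[...,2]<.032),60)
t=(P[...,1]>.06)&(P[...,1]<.27)&(P[...,0]>.55)&(P[...,0]<.76)
blobs(P,t&(P[...,2]>.004)&(P[...,2]<.03),60)
```

```text
now [ 0.6068 -0.0488  0.1013] yaw -0.0 q6 1.41 w 0.0287 F [-0.5  0.  -0.4] t 23.8
lin [0.017 0.001 0.444] rot [-0.     0.001 -0.   ]
px [313. 174.] n 2848 xy [ 0.6329 -0.0457] rect [644.3 -46.3] [110.8 133.1] 3.1 z95 0.0309 zmed 0.0214
px [316. 129.] n 922 xy [ 0.6747 -0.0486] rect [674.2 -48.8] [28.8 28.8] 89.9 z95 0.0297 zmed 0.0194
px [316. 164.] n 852 xy [ 0.6439 -0.0485] rect [643.2 -48.6] [28.8 29.1] 15.4 z95 0.0295 zmed 0.0195
px [ 82. 135.] n 21620 xy [0.6671 0.1656] rect [665.3 164. ] [141.9 120.4] 88.4 z95 0.0183 zmed 0.0057
```

Request:
jog_arm:
  linear:
    - [0.01,0,0.15]
    - [0.01,0,0.3]
    - [0.01,0,0.4]
    - [0.01,0,0.44]
    - [0.01,0,0.44]
    - [0.01,0,0.44]
    - [0.01,0,0.44]
    - [0.01,0,0.44]
    - [0.01,0,0.2]
    - [0.01,0,0]
    - [-0.1,-0.1,-0.2]
    - [-0.43,-0.31,-0.2]
    - [-0.43,-0.31,-0.2]
    - [-0.43,-0.31,-0.2]
    - [-0.43,-0.31,-0.2]
    - [-0.43,-0.31,-0.2]
    - [-0.43,-0.31,-0.2]
  rot:
    - [0,0,0]
    - [0,0,0]
    - [0,0,0]
    - [0,0,0]
    - [0,0,0]
    - [0,0,0]
    - [0,0,0]
    - [0,0,0]
    - [0,0,0]
    - [0,0,0]
    - [0,0,-1]
    - [0,0,-1]
    - [0,0,-1]
    - [0,0,-1]
    - [0,0,-1]
    - [0,0,-1]
    - [0,0,-1]
  hand: [-1,-1,-1,-1,-1,-0.18,-0.18,-0.18,-0.18,-0.1,0,0.2,0.25,0.25,0.25,0.25,0.25]

```text
time_s: 25.95
position: [0.5219, 0.0126, 0.1417]
eef_rot: [0.867, 0.499, 0.0, 0.0]
ft_force: [-0.1, 0.3, 0.1]
grip_width: 0.058
grasp_force: 0.0
```

Request:
jog_arm:
  linear:
    - [0,0,0]
    - [0,0,0]
    - [0,0,0]
    - [0,0,0]
    - [0,0,0]
    - [0,0,0]
  rot:
    - [0,0,-0.72]
    - [0,0,-0.72]
    - [0,0,-0.72]
    - [0,0,-0.72]
    - [0,0,-0.72]
    - [0,0,-0.72]
  hand: [0.25,0.25,0.25,0.25,0.25,0.25]

```text
time_s: 26.7
position: [0.5218, 0.0126, 0.1415]
eef_rot: [0.624, 0.782, 0.0, 0.0]
ft_force: [0.0, -1.1, -0.4]
grip_width: 0.0581
grasp_force: 0.0
```

Run:
```python
from h import *
im,P=look('w12',box=(.3,.76,-.25,.3))
go(.520,.013,.0035,103)
```

```text
bench 0.0008
px [496.  74.] n 18690 xy [0.6693 0.1692] rect [665.  165.1] [140.2 121.3] 88.5 z95 0.0183 zmed 0.0057
px [337. 104.] n 1323 xy [0.5215 0.1082] rect [521.6 108. ] [45.9 37.1] 79.8 z95 0.0127 zmed 0.0113
px [314. 191.] n 1058 xy [0.5195 0.0141] rect [519.8  13.6] [45.8 37. ] 11.2 z95 0.0125 zmed 0.0112
px [410. 240.] n 7977 xy [0.6231 0.0013] rect [636.1 -13.7] [145.8 138.2] 18.1 z95 0.1914 zmed 0.0204
px [249. 259.] n 1942 xy [0.4857 0.0131] rect [487.5  11. ] [11.5 23.2] 56.9 z95 0.1979 zmed 0.1782
px [308. 260.] n 905 xy [ 0.5298 -0.0612] rect [530.4 -64.3] [34.8 30.4] 7.8 z95 0.0373 zmed 0.0273
px [371. 320.] n 131 xy [ 0.616 -0.114] rect [ 613.6 -114.5] [39.1  5.6] 3.0 z95 0.0407 zmed 0.0396
px [316. 337.] n 664 xy [ 0.5619 -0.1629] rect [ 563.3 -166. ] [31.9 17.4] 8.5 z95 0.0405 zmed 0.0286
now [0.5218 0.0126 0.1415] yaw 102.9 q6 -0.3 w 0.0583 F [ 0.4 -0.4 -0.7] t 26.8
lin [ 0.004 -0.008  0.69 ] rot [ 0.    -0.    -0.002]
```

View pics/w12.png

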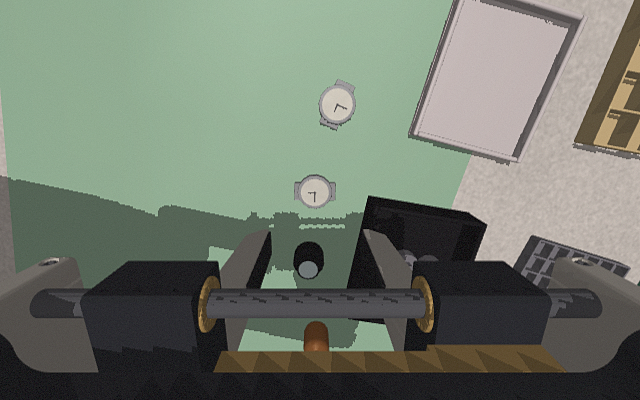

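Request:
jog_arm:
  linear:
    - [0.006,-0.008,0.25]
    - [0.006,-0.008,0.5]
    - [0.006,-0.008,0.65]
    - [0.006,-0.008,0.688]
    - [0.006,-0.008,0.688]
    - [0.006,-0.008,0.688]
    - [0.006,-0.008,0.688]
    - [0.006,-0.008,0.688]
    - [0.006,-0.008,0.688]
    - [0.006,-0.008,0.55]
    - [0.006,-0.008,0.35]
    - [0.1,0.2,0.3]
    - [0.2,0.4,0.3]
    - [0.3,0.6,0.3]
    - [0.373,0.816,0.3]
    - [0.373,0.816,0.3]
    - [0.373,0.816,0.3]
    - [0.373,0.816,0.3]
  rot:
    - [0,0,0.015]
    - [0,0,0.015]
    - [0,0,0.015]
    - [0,0,0.015]
    - [0,0,0.015]
    - [0,0,0.015]
    - [0,0,0.015]
    - [0,0,0.015]
    - [0,0,0.015]
    - [0,0,0.015]
    - [0,0,0.015]
    - [0,0,0.1]
    - [0,0,0.2]
    - [0,0,0.242]
    - [0,0,0.242]
    - [0,0,0.242]
    - [0,0,0.242]
    - [0,0,0.242]
  hand: [0.25,0.25,0.25,0.25,0.25,-1,-1,-1,-1,-1,-1,-1,-1,-1,-1,-1,-1,-1]
  grip_force: 40

```text
time_s: 29.0
position: [0.6631, 0.1217, 0.0818]
eef_rot: [0.716, 0.698, -0.0, 0.0]
ft_force: [0.3, 0.4, 0.2]
grip_width: 0.0446
grasp_force: 40.0
```

Run:
```python
from h import *
im,d,P=cloud('wrist');save('w13',im);P=np.where(np.isfinite(P),P,-9)
go(.6641,.122,.0095,88.4)
blobs(P,(P[...,2]>.06)&(P[...,2]<.12),300)
blobs(P,(P[...,2]>.004)&(P[...,2]<.025)&(P[...,1]>.05),300)
```

```text
now [0.6633 0.1217 0.082 ] yaw 88.6 q6 0.13 w 0.0448 F [ 0.3 -0.  -0.3] t 29.0
lin [0.002 0.004 0.363] rot [0.    0.    0.003]
px [315. 246.] n 4998 xy [0.6622 0.1259] rect [664.4 122.1] [73.9 37.9] 11.9 z95 0.1167 zmed 0.0879
px [533.  96.] n 17652 xy [0.8363 0.2109] rect [832.3 208.6] [109.6 156.4] 2.9 z95 0.0229 zmed 0.0164
px [13. 93.] n 1179 xy [0.4208 0.2254] rect [420.6 225.6] [37.8 24.3] 76.5 z95 0.0124 zmed 0.0105
px [318. 147.] n 21902 xy [0.666  0.1747] rect [665.5 165.2] [139.4 120.5] 88.4 z95 0.0183 zmed 0.0055
px [165. 225.] n 1574 xy [0.5239 0.1097] rect [522.2 108. ] [46.3 37.6] 79.4 z95 0.0124 zmed 0.0112
```

View pics/w13.png

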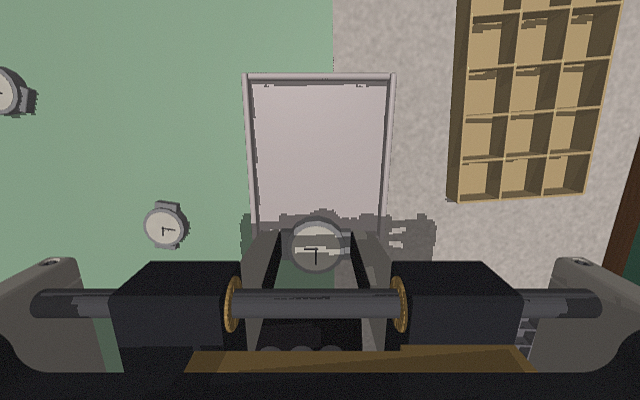

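Case held level. The tray is at px (320,150) and case Q at (165,225). Case R at (13,93) seems to have moved a little, so I'll re-measure it later.

Request:
jog_arm:
  linear:
    - [0.008,0.004,0.15]
    - [0.008,0.004,0.28]
    - [0.008,0.004,0.34]
    - [0.008,0.004,0.362]
    - [0.008,0.004,0.362]
    - [0.008,0.004,0.362]
    - [0.008,0.004,0.362]
    - [0.008,0.004,0.362]
    - [0.008,0.004,0.2]
    - [0.008,0.004,0]
    - [0,-0.2,-0.3]
    - [-0.07,-0.4,-0.3]
    - [-0.07,-0.71,-0.3]
    - [-0.07,-0.71,-0.3]
    - [-0.07,-0.71,-0.3]
    - [-0.07,-0.71,-0.3]
    - [-0.07,-0.71,-0.3]
  rot:
    - [0,0,0]
    - [0,0,0]
    - [0,0,0]
    - [0,0,0]
    - [0,0,0]
    - [0,0,0]
    - [0,0,0]
    - [0,0,0]
    - [0,0,0]
    - [0,0,0]
    - [0,0,1]
    - [0,0,1]
    - [0,0,1]
    - [0,0,1]
    - [0,0,1]
    - [0,0,1]
    - [0,0,1]
  hand: [-1,-1,-1,-1,-1,0.12,0.12,0.12,0.12,0.12,0.2,0.25,0.25,0.25,0.25,0.25,0.25]

```text
time_s: 31.18
position: [0.5215, 0.1118, 0.1416]
eef_rot: [0.969, 0.248, 0.0, 0.0]
ft_force: [-0.1, 0.8, -0.1]
grip_width: 0.0579
grasp_force: 0.0
```

Request:
jog_arm:
  linear:
    - [0,0,0]
    - [0,0,0]
    - [0,0,0]
    - [0,0,0]
    - [0,0,0]
    - [0,0,0]
  rot:
    - [0,0,0.65]
    - [0,0,0.65]
    - [0,0,0.65]
    - [0,0,0.65]
    - [0,0,0.65]
    - [0,0,0.65]
  hand: [0.25,0.25,0.25,0.25,0.25,0.25]

```text
time_s: 31.92
position: [0.5214, 0.1118, 0.1414]
eef_rot: [0.996, -0.089, -0.0, 0.0]
ft_force: [0.3, -0.1, 0.3]
grip_width: 0.0582
grasp_force: 0.0
```

Run:
```python
from h import *
im,P=look('w14',box=(.3,.58,-.25,.3))
blobs(P,(P[...,2]>.0105)&(P[...,2]<.025)&(P[...,1]>.05)&(P[...,0]>.58)&(P[...,0]<.75),100)
go(.522,.108,.0035,-10.5)
```

```text
bench 0.0008
px [602. 100.] n 2062 xy [ 0.5658 -0.1654] rect [ 564.7 -171.6] [28.3 30.8] 88.5 z95 0.0591 zmed 0.0367
px [485. 153.] n 1337 xy [ 0.5338 -0.0622] rect [532.7 -65.2] [30.7 35.7] 65.5 z95 0.0372 zmed 0.0269
px [320. 188.] n 1061 xy [0.523  0.1073] rect [522.1 107.6] [44.9 37.7] 81.0 z95 0.0126 zmed 0.0112
px [249. 259.] n 1943 xy [0.5334 0.1454] rect [530.8 144.7] [23.2 11.7] 35.3 z95 0.1978 zmed 0.178
px [382. 259.] n 1949 xy [0.5214 0.0776] rect [519.1  79.3] [11.6 23.3] 35.5 z95 0.198 zmed 0.1785
px [224.  74.] n 2421 xy [0.6508 0.179 ] rect [664.2 164.4] [139.9 117.1] 88.5 z95 0.0193 zmed 0.0178
px [279.  50.] n 1614 xy [0.664  0.1229] rect [664.2 123.1] [37.6 45.9] 89.2 z95 0.0177 zmed 0.0163
px [30. 84.] n 4511 xy [0.6756 0.3645] rect [674.1 367.6] [52.8 88.7] 62.9 z95 0.0237 zmed 0.0222
now [0.5214 0.1118 0.1414] yaw -10.2 q6 1.86 w 0.0582 F [-0.2 -0.3  0. ] t 32.0
lin [0.006 0.018 0.69 ] rot [-0.     0.     0.005]
```

Request:
jog_arm:
  linear:
    - [0.007,0.02,0.25]
    - [0.007,0.02,0.5]
    - [0.007,0.02,0.65]
    - [0.007,0.02,0.688]
    - [0.007,0.02,0.688]
    - [0.007,0.02,0.688]
    - [0.007,0.02,0.688]
    - [0.007,0.02,0.688]
    - [0.007,0.02,0.688]
    - [0.007,0.02,0.55]
    - [0.007,0.02,0.35]
    - [0.2,-0.1,0.3]
    - [0.4,-0.25,0.3]
    - [0.6,-0.4,0.3]
    - [0.79,-0.504,0.3]
    - [0.79,-0.504,0.3]
    - [0.79,-0.504,0.3]
    - [0.79,-0.504,0.3]
  rot:
    - [0,0,0]
    - [0,0,0]
    - [0,0,0]
    - [0,0,0]
    - [0,0,0]
    - [0,0,0]
    - [0,0,0]
    - [0,0,0]
    - [0,0,0]
    - [0,0,0]
    - [0,0,0]
    - [0,0,-0.05]
    - [0,0,-0.1]
    - [0,0,-0.143]
    - [0,0,-0.143]
    - [0,0,-0.143]
    - [0,0,-0.143]
    - [0,0,-0.143]
  hand: [0.25,0.25,0.25,0.25,0.25,-1,-1,-1,-1,-1,-1,-1,-1,-1,-1,-1,-1,-1]
  grip_force: 40

```text
time_s: 34.22
position: [0.6944, 0.1822, 0.082]
eef_rot: [1.0, -0.016, 0.0, -0.0]
ft_force: [-0.2, -0.3, -0.2]
grip_width: 0.0449
grasp_force: 40.0
```

Run:
```python
from h import *
im,d,P=cloud('wrist');save('w15',im);P=np.where(np.isfinite(P),P,-9)
go(.695,.183,.0095,-1.6)
blobs(P,(P[...,2]>.06)&(P[...,2]<.115),300)
blobs(P,(P[...,2]>.0105)&(P[...,2]<.025)&(P[...,1]>.05)&(P[...,0]>.58)&(P[...,0]<.75),300)
```

```text
now [0.6945 0.1822 0.0822] yaw -1.8 q6 1.79 w 0.0447 F [-0.2 -0.2  0.1] t 34.3
lin [ 0.002 -0.004  0.364] rot [-0.    -0.    -0.004]
px [ 22. 211.] n 1648 xy [0.7185 0.3739] rect [720.1 377.7] [24.5 15.6] 30.4 z95 0.0909 zmed 0.0767
px [315. 244.] n 4624 xy [0.6967 0.1831] rect [693.7 185.2] [73.  37.5] 74.2 z95 0.1115 zmed 0.0879
px [ 15. 264.] n 646 xy [0.6855 0.3802] rect [686.2 381.6] [12.8  7.3] 37.9 z95 0.0956 zmed 0.086
px [347. 193.] n 2174 xy [0.7072 0.1553] rect [684.  163.7] [140.  84.] 88.5 z95 0.019 zmed 0.0177
px [100. 229.] n 5502 xy [0.6824 0.3738] rect [681.3 381.2] [81.4 88.3] 49.1 z95 0.0234 zmed 0.0222
px [386. 231.] n 1039 xy [0.671  0.1204] rect [669.4 118.2] [45.3 30.6] 41.9 z95 0.0174 zmed 0.0163
```

Request:
jog_arm:
  linear:
    - [0.002,-0.004,0.15]
    - [0.002,-0.004,0.28]
    - [0.002,-0.004,0.34]
    - [0.002,-0.004,0.363]
    - [0.002,-0.004,0.363]
    - [0.002,-0.004,0.363]
    - [0.002,-0.004,0.363]
    - [0.002,-0.004,0.363]
    - [0.002,-0.004,0.2]
    - [0.002,-0.004,0]
    - [-0.2,0,-0.3]
    - [-0.5,0,-0.3]
    - [-0.8,0,-0.3]
    - [-1,0,-0.3]
    - [-1,0,-0.3]
    - [-1,0,-0.3]
    - [-1,0,-0.3]
  rot:
    - [0,0,0]
    - [0,0,0]
    - [0,0,0]
    - [0,0,0]
    - [0,0,0]
    - [0,0,0]
    - [0,0,0]
    - [0,0,0]
    - [0,0,0]
    - [0,0,0]
    - [0,0,0]
    - [0,0,-1]
    - [0,0,-1]
    - [0,0,-1]
    - [0,0,-1]
    - [0,0,-1]
    - [0,0,-1]
  hand: [-1,-1,-1,-1,-1,0.12,0.12,0.12,0.12,0.12,0.2,0.25,0.25,0.25,0.25,0.25,0.25]

```text
time_s: 36.4
position: [0.4951, 0.1889, 0.1417]
eef_rot: [0.873, 0.488, 0.0, 0.0]
ft_force: [-0.2, 0.3, 1.0]
grip_width: 0.0579
grasp_force: 0.0
```

Run:
```python
from h import *
go(.41,.2,.15,64)
```

```text
now [0.4951 0.1889 0.1417] yaw 58.5 q6 0.82 w 0.0579 F [-0.2  0.3  1. ] t 36.4
lin [-0.175 -0.392 -0.042] rot [ 0.    -0.    -0.092]
```

Request:
jog_arm:
  linear:
    - [-0.17,-0.39,-0.04]
    - [-0.17,-0.39,-0.04]
    - [-0.17,-0.39,-0.04]
    - [-0.17,-0.39,-0.04]
    - [-0.17,-0.39,-0.04]
  rot:
    - [0,0,-0.09]
    - [0,0,-0.09]
    - [0,0,-0.09]
    - [0,0,-0.09]
    - [0,0,-0.09]
  hand: [0.25,0.25,0.25,0.25,0.25]

```text
time_s: 37.02
position: [0.4118, 0.2008, 0.1496]
eef_rot: [0.85, 0.527, 0.0, 0.0]
ft_force: [0.6, -0.5, 0.1]
grip_width: 0.0577
grasp_force: 0.0
```

Run:
```python
from h import *
im,P=look('w16',box=(.3,.76,-.25,.45))
blobs(P,(P[...,2]>.0105)&(P[...,2]<.025)&(P[...,1]>.05)&(P[...,0]>.58)&(P[...,0]<.75),100)
go(.407,.228,.0035,64)
```

```text
bench 0.0008
px [262.  12.] n 1250 xy [0.4433 0.3731] rect [444.  376.9] [18.2 48.3] 73.1 z95 0.0618 zmed 0.0363
px [550. 110.] n 17163 xy [0.6696 0.1677] rect [665.7 165.1] [140.3 122.1] 88.4 z95 0.0183 zmed 0.0064
px [299. 207.] n 956 xy [0.3849 0.1916] rect [384.1 190.6] [37.7 45.9] 66.8 z95 0.0125 zmed 0.0112
px [582. 249.] n 5502 xy [0.6584 0.0025] rect [643.6 -21.4] [120.8  95.3] 3.0 z95 0.04 zmed 0.0219
px [252. 255.] n 1575 xy [0.3833 0.2232] rect [383.1 220.6] [11.7 23.4] 17.5 z95 0.1986 zmed 0.1814
px [379. 255.] n 1575 xy [0.4445 0.1928] rect [442.6 191.1] [23.4 11.9] 19.9 z95 0.1985 zmed 0.1816
px [558. 108.] n 4124 xy [0.6721 0.1675] rect [665.7 165.1] [140.3 122.1] 88.5 z95 0.0191 zmed 0.0172
px [573.  84.] n 1537 xy [0.6924 0.1864] rect [694.1 185.2] [46.1 39.2] 88.6 z95 0.0176 zmed 0.0162
px [556. 152.] n 1232 xy [0.662  0.1253] rect [664.4 124.1] [37.9 47.3] 88.7 z95 0.0175 zmed 0.0161
now [0.4116 0.2008 0.1494] yaw 63.6 q6 0.8 w 0.0581 F [-0.6  0.1  0.1] t 37.1
lin [ 0.112 -0.081  0.73 ] rot [ 0.     0.    -0.007]
```

View pics/w16.png

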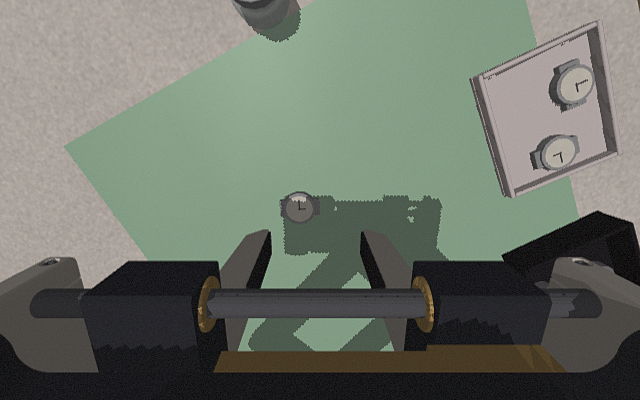

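Cases P and Q lie flat in the tray at px (557,152) and (573,84). R was knocked to (299,207), i.e. (0.384, 0.191).

Request:
jog_arm:
  linear:
    - [-0.106,-0.101,0.25]
    - [-0.106,-0.101,0.5]
    - [-0.106,-0.101,0.68]
    - [-0.106,-0.101,0.728]
    - [-0.106,-0.101,0.728]
    - [-0.106,-0.101,0.728]
    - [-0.106,-0.101,0.728]
    - [-0.106,-0.101,0.728]
    - [-0.106,-0.101,0.728]
    - [-0.106,-0.101,0.55]
    - [-0.106,-0.101,0.35]
    - [0,0.1,0.3]
    - [0.1,0.3,0.3]
    - [0.2,0.55,0.3]
    - [0.3,0.8,0.3]
    - [0.424,1,0.3]
    - [0.424,1,0.3]
    - [0.424,1,0.3]
    - [0.424,1,0.3]
  rot:
    - [0,0,-0.055]
    - [0,0,-0.055]
    - [0,0,-0.055]
    - [0,0,-0.055]
    - [0,0,-0.055]
    - [0,0,-0.055]
    - [0,0,-0.055]
    - [0,0,-0.055]
    - [0,0,-0.055]
    - [0,0,-0.055]
    - [0,0,-0.055]
    - [0,0,0.1]
    - [0,0,0.25]
    - [0,0,0.4]
    - [0,0,0.6]
    - [0,0,0.8]
    - [0,0,1]
    - [0,0,1]
    - [0,0,1]
  hand: [0.25,0.25,0.25,0.25,0.25,-1,-1,-1,-1,-1,-1,-1,-1,-1,-1,-1,-1,-1,-1]
  grip_force: 40

```text
time_s: 39.45
position: [0.6277, 0.188, 0.0894]
eef_rot: [0.999, 0.032, -0.0, 0.0]
ft_force: [-0.7, -0.5, -0.8]
grip_width: 0.0446
grasp_force: 40.0
```

Run:
```python
from h import *
im,d,P=cloud('wrist');save('w17',im);P=np.where(np.isfinite(P),P,-9)
go(.635,.1846,.082,-1.6)
blobs(P,(P[...,2]>.06)&(P[...,2]<.115)&(P[...,1]<.3),300)
blobs(P,(P[...,2]>.0105)&(P[...,2]<.03)&(P[...,1]>.05)&(P[...,0]>.58)&(P[...,0]<.75),300)
```

```text
now [0.6277 0.188  0.0896] yaw 3.7 q6 1.72 w 0.0443 F [ 0.1 -0.3 -1.1] t 39.5
lin [0.035 0.019 0.038] rot [-0.     0.     0.088]
px [315. 244.] n 4157 xy [0.6283 0.1891] rect [625.5 186.5] [37.6 72.3] 16.0 z95 0.1113 zmed 0.0953
px [ 88. 131.] n 9104 xy [0.6816 0.3792] rect [680.4 383.7] [83.6 90.3] 29.5 z95 0.0287 zmed 0.0225
px [352. 153.] n 3823 xy [0.675  0.1601] rect [666.  164.4] [140.  119.7] 88.5 z95 0.0191 zmed 0.0177
px [326. 131.] n 1870 xy [0.6947 0.1846] rect [694.3 184.4] [46.1 37.3] 87.6 z95 0.0176 zmed 0.0164
px [393. 169.] n 1713 xy [0.6655 0.1239] rect [664.5 123.5] [37.3 46. ] 88.7 z95 0.0175 zmed 0.0162
```

Request:
jog_arm:
  linear:
    - [0.035,0.018,0.15]
    - [0.035,0.018,0.3]
    - [0.035,0.018,0.37]
    - [0.035,0.018,0.4]
    - [0.035,0.018,0.4]
    - [0.035,0.018,0.4]
    - [0.035,0.018,0.4]
    - [0.035,0.018,0.4]
    - [0.035,0.018,0.2]
    - [0.035,0.018,0]
    - [-0.1,0.2,-0.3]
    - [-0.3,0.5,-0.3]
    - [-0.48,0.8,-0.3]
    - [-0.48,1,-0.3]
    - [-0.48,1,-0.3]
    - [-0.48,1,-0.3]
    - [-0.48,1,-0.3]
  rot:
    - [0,0,0.088]
    - [0,0,0.088]
    - [0,0,0.088]
    - [0,0,0.088]
    - [0,0,0.088]
    - [0,0,0.088]
    - [0,0,0.088]
    - [0,0,0.088]
    - [0,0,0.088]
    - [0,0,0.088]
    - [0,0,0.088]
    - [0,0,0.088]
    - [0,0,0.088]
    - [0,0,0.088]
    - [0,0,0.088]
    - [0,0,0.088]
    - [0,0,0.088]
  hand: [-1,-1,-1,-1,-1,0.12,0.12,0.12,0.12,0.12,0.15,0.15,0.15,0.15,0.15,0.15,0.15]

```text
time_s: 41.62
position: [0.5447, -0.0164, 0.1494]
eef_rot: [1.0, -0.014, -0.0, -0.0]
ft_force: [-0.1, -0.6, 1.2]
grip_width: 0.0531
grasp_force: 0.0
```

Run:
```python
from h import *
im,P=look('w18',box=(.3,.8,-.25,.45))
blobs(P,(P[...,2]>.0105)&(P[...,2]<.03)&(P[...,1]>.05)&(P[...,0]>.58)&(P[...,0]<.75),100)
go(.53,-.067,.006,0)
Z=np.load('top0.npz')['P'];
```

```text
bench 0.0008
px [133.  72.] n 18775 xy [0.6703 0.1662] rect [665.8 164. ] [140.8 119.7] 88.5 z95 0.0185 zmed 0.0072
px [346.  85.] n 20039 xy [ 0.6508 -0.0488] rect [644.8 -46.3] [120.4 140.3] 3.1 z95 0.0404 zmed 0.0062
px [466. 170.] n 1242 xy [ 0.5673 -0.1678] rect [ 565.4 -171.6] [26.7 31.9] 74.4 z95 0.0606 zmed 0.0387
px [362. 200.] n 899 xy [ 0.5356 -0.0658] rect [533.4 -66.9] [31.1 34.8] 27.3 z95 0.0374 zmed 0.0333
px [256. 255.] n 1529 xy [0.5515 0.0164] rect [549.2  15.5] [22.8 11.4] 44.4 z95 0.1983 zmed 0.1816
px [375. 255.] n 1534 xy [ 0.5498 -0.0476] rect [547.5 -46.4] [11.6 23.2] 43.9 z95 0.1983 zmed 0.1814
px [  6. 268.] n 289 xy [0.4543 0.3691] rect [457.2 370.7] [29.2  8. ] 18.3 z95 0.0204 zmed 0.0112
px [125.  64.] n 4086 xy [0.6757 0.1693] rect [665.9 164.1] [140.8 119.6] 88.4 z95 0.0193 zmed 0.0176
px [108.  46.] n 1620 xy [0.6938 0.1821] rect [693.9 184.3] [47.1 37.3] 88.9 z95 0.0179 zmed 0.0164
px [175.  77.] n 1490 xy [0.6642 0.1218] rect [664.2 122.8] [38.5 46. ] 88.6 z95 0.0178 zmed 0.0163
px [120. 112.] n 1332 xy [0.6324 0.1839] rect [632.1 185.8] [47.2 36.7] 88.2 z95 0.0178 zmed 0.0164
now [ 0.5447 -0.0163  0.1493] yaw -1.6 q6 1.47 w 0.0539 F [0.3 0.3 0.7] t 41.7
lin [-0.066  0.256  0.716] rot [-0.     0.    -0.026]
```

View pics/w18.png

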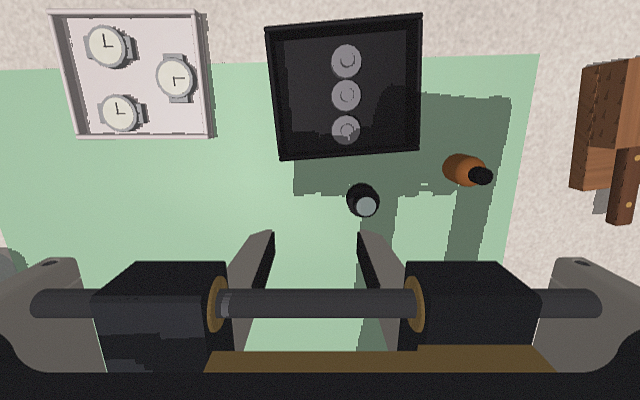

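Tray: three cases flat at (110,45), (177,78) and (122,112). Box: three upright dies. The loupe stands at px (362,200) and the knife is still home.

Request:
jog_arm:
  linear:
    - [-0.059,0.258,0.1]
    - [-0.059,0.258,0.35]
    - [-0.059,0.258,0.6]
    - [-0.059,0.258,0.7]
    - [-0.059,0.258,0.715]
    - [-0.059,0.258,0.715]
    - [-0.059,0.258,0.715]
    - [-0.059,0.258,0.715]
    - [-0.059,0.258,0.715]
    - [-0.059,0.258,0.6]
    - [-0.059,0.258,0.3]
    - [-0.059,0,0.1]
    - [0,-0.2,0]
    - [0,-0.5,0]
    - [0,-0.75,0]
    - [0,-1,0]
    - [0,-1,0]
    - [0,-1,0]
  rot:
    - [0,0,0]
    - [0,0,0]
    - [0,0,0]
    - [0,0,0]
    - [0,0,0]
    - [0,0,0]
    - [0,0,0]
    - [0,0,0]
    - [0,0,0]
    - [0,0,0]
    - [0,0,0]
    - [0,0,0]
    - [0,0,0]
    - [0,0,0]
    - [0,0,0]
    - [0,0,0]
    - [0,0,0]
    - [0,0,0]
  hand: [0.15,0.15,0.15,0.15,0.15,-1,-1,-1,-1,-1,-1,-1,-1,-1,-1,-1,-1,-1]
  grip_force: 30

```text
time_s: 43.92
position: [0.5502, 0.182, 0.1494]
eef_rot: [1.0, -0.014, -0.0, 0.0]
ft_force: [-0.6, -0.2, -0.6]
grip_width: 0.035
grasp_force: 30.0
```

```bash
cat > gap.py <<'E'
from h import *
from scipy.optimize import least_squares
def circ(m,r):
    f=lambda p:np.hypot(m[:,0]-p[0],m[:,1]-p[1])-r
    s=least_squares(f,m.mean(0),loss='soft_l1',f_scale=.001); return s.x,np.abs(s.fun).mean()
def gap(n):
    im,d,P=cloud(n);P=np.where(np.isfinite(P),P,-9); save('gap_'+n+str(int(manip.observe()['time_s'])),im)
    X,Y,Z=P[...,0],P[...,1],P[...,2]
    for nm,m,r in(('foot',(abs(X-.685)<.07)&(abs(Y-.38)<.07)&(Z>.01)&(Z<.028),.045),('lid',(abs(X-.45)<.05)&(abs(Y-.385)<.05)&(Z>.058)&(Z<.075),.026)):
        if m.sum()<30: print(n,nm,'few');continue
        h=cv2.convexHull((P[m][:,:2]*1000).astype(np.float32))[:,0]/1000
        print(n,nm,m.sum(),'circle',circ(h,r),'encl',cv2.minEnclosingCircle((P[m][:,:2]*1000).astype(np.float32)),'z',np.median(P[m][:,2]).round(4))
E
python3 - <<'E'
from gap import *
for n in('wrist','top','side'): gap(n)
go(.565,.384,.12,0)
E
```

```text
wrist foot 6336 circle (array([0.68291971, 0.38507358]), np.float64(0.00031851816484720306)) encl ((682.4686279296875, 385.1515197753906), 45.21607971191406) z 0.0224
wrist lid 291 circle (array([0.44591927, 0.39215401]), np.float64(0.0009552907468091374)) encl ((448.50958251953125, 393.16595458984375), 24.29932403564453) z 0.0645
top foot 85 circle (array([0.74712506, 0.378024  ]), np.float64(0.005507657010770558)) encl ((722.7379760742188, 358.5784606933594), 45.37384033203125) z 0.0241
top lid 220 circle (array([0.45164815, 0.39146303]), np.float64(0.0037594528120061836)) encl ((449.1602783203125, 396.3432312011719), 23.045299530029297) z 0.0665
side foot 379 circle (array([0.68001691, 0.38122114]), np.float64(0.0014078372764439778)) encl ((678.9968872070312, 382.96429443359375), 47.350467681884766) z 0.0224
side lid 134 circle (array([0.44411069, 0.38945818]), np.float64(0.002438055435682141)) encl ((447.3695068359375, 389.9546813964844), 24.418344497680664) z 0.0659
now [0.5505 0.181  0.1495] yaw -1.8 q6 1.83 w 0.0351 F [ 1.   0.2 -0.5] t 44.1
lin [ 0.041 -1.017  0.147] rot [ 0.   -0.   -0.03]
```

Request:
jog_arm:
  linear:
    - [0.04,-0.3,0.1]
    - [0.045,-0.6,0.2]
    - [0.045,-0.9,0.2]
    - [0.045,-1,0.2]
    - [0.045,-1,0.2]
    - [0.045,-1,0.2]
  rot:
    - [0,0,-0.03]
    - [0,0,-0.03]
    - [0,0,-0.03]
    - [0,0,-0.03]
    - [0,0,-0.03]
    - [0,0,-0.03]
  hand: [-1,-1,-1,-1,-1,-1]

```text
time_s: 44.82
position: [0.5657, 0.3802, 0.1094]
eef_rot: [1.0, 0.0, -0.0, 0.0]
ft_force: [-1.2, -1.1, -0.1]
grip_width: 0.0355
grasp_force: 30.0
```

Run:
```python
from gap import *
gap('wrist')
go(.5657,.389,.0075,0)
```

```text
wrist foot 6306 circle (array([0.68304706, 0.38576475]), np.float64(0.0003727799130392508)) encl ((683.2293090820312, 385.70330810546875), 45.05289840698242) z 0.0223
wrist lid 1493 circle (array([0.44556457, 0.39246518]), np.float64(0.0027605818738203444)) encl ((449.2731628417969, 392.81817626953125), 23.255935668945312) z 0.0652
now [0.5658 0.3801 0.1095] yaw 0.0 q6 2.09 w 0.0357 F [ 0.2 -0.7  0.5] t 44.9
lin [-0.    -0.045  0.51 ] rot [0. 0. 0.]
```

```bash
ls pics | grep gap_wrist
```

```text
gap_wrist43.png
gap_wrist44.png
```

Request:
jog_arm:
  linear:
    - [0.002,-0.044,0.15]
    - [0.002,-0.044,0.3]
    - [0.002,-0.044,0.42]
    - [0.002,-0.044,0.49]
    - [0.002,-0.044,0.51]
    - [0.002,-0.044,0.51]
    - [0.002,-0.044,0.51]
    - [0.002,-0.044,0.51]
    - [0.002,-0.044,0.51]
    - [0.002,-0.044,0.51]
    - [0.002,-0.044,0.3]
    - [0.002,-0.044,0]
    - [0,0.3,-0.3]
    - [-0.1,0.6,-0.4]
    - [-0.2,0.8,-0.4]
    - [-0.2,0.8,-0.4]
    - [-0.2,0.8,-0.4]
  rot:
    - [0,0,0]
    - [0,0,0]
    - [0,0,0]
    - [0,0,0]
    - [0,0,0]
    - [0,0,0]
    - [0,0,0]
    - [0,0,0]
    - [0,0,0]
    - [0,0,0]
    - [0,0,0]
    - [0,0,0]
    - [0,0,0]
    - [0,0,0]
    - [0,0,0]
    - [0,0,0]
    - [0,0,0]
  hand: [-1,-1,-1,-1,-1,-1,-0.1,0.05,0.05,0.05,0.05,0.05,0.05,0.05,0.05,0.05,0.05]

```text
time_s: 47.0
position: [0.5258, 0.2216, 0.19]
eef_rot: [1.0, 0.0, 0.001, -0.0]
ft_force: [0.4, 0.6, 0.0]
grip_width: 0.0492
grasp_force: 0.0
```

Run:
```python
from gap import *
go(.5662,.3889,.15,0)
gap('wrist')
im,P=look('w20',box=(.3,.8,-.25,.6))
X,Y,Z=P[...,0],P[...,1],P[...,2]
m=(abs(X-.566)<.03)&(abs(Y-.389)<.03)&(Z>.018)&(Z<.045)
blobs(P,m,50); print(cv2.minEnclosingCircle((P[m][:,:2]*1000).astype(np.float32)))
t=(Y>.05)&(Y<.28)&(X>.58)&(X<.75)&(Z>.0145)&(Z<.0175)
print('cases');blobs(P,t,100)
```

```text
now [0.5258 0.2216 0.19  ] yaw 0.0 q6 1.88 w 0.0492 F [0.4 0.6 0. ] t 47.0
lin [ 0.202 -0.836  0.201] rot [-0.001 -0.001  0.001]
wrist foot 4884 circle (array([0.68293177, 0.38517403]), np.float64(0.0004190779443112341)) encl ((682.7958374023438, 385.259033203125), 45.010223388671875) z 0.0224
wrist lid 852 circle (array([0.44557731, 0.39252317]), np.float64(0.0015674048425062014)) encl ((449.3597106933594, 392.8210754394531), 23.558839797973633) z 0.0651
bench 0.0007
px [154.  35.] n 7779 xy [0.6789 0.38  ] rect [678.9 384.9] [81.3 89.3] 3.1 z95 0.1318 zmed 0.0231
px [370.  57.] n 14167 xy [0.6688 0.1629] rect [665.1 164.3] [140.5 118.3] 88.5 z95 0.0182 zmed 0.0063
px [562.  74.] n 17487 xy [ 0.6494 -0.0521] rect [645.1 -46. ] [120.3 142.6] 3.1 z95 0.04 zmed 0.0155
px [27. 96.] n 5579 xy [0.6243 0.5403] rect [614.5 545.2] [ 64.9 129.4] 67.7 z95 0.0463 zmed 0.0368
px [177. 150.] n 911 xy [0.5664 0.3858] rect [565.5 388.7] [35.4 31.3] 8.0 z95 0.0375 zmed 0.0285
px [631. 151.] n 422 xy [ 0.5648 -0.1613] rect [ 566.1 -163.5] [15.  30.6] 84.0 z95 0.0241 zmed 0.0141
px [182. 241.] n 1872 
[... 228 characters left out ...]
196.2] [ 9.2 21. ] 52.6 z95 0.1994 zmed 0.1955
px [175. 150.] n 771 xy [0.5661 0.3872] rect [565.3 388.9] [34.8 30.9] 8.0 z95 0.0376 zmed 0.0351
((565.1021728515625, 391.11328125), 17.802614212036133)
cases
px [363.   1.] n 101 xy [0.7215 0.1739] rect [721.6 175.6] [53.8  2.4] 89.3 z95 0.0174 zmed 0.0166
px [421.   4.] n 102 xy [0.7189 0.1122] rect [720.2 113.7] [39.  14.4] 70.1 z95 0.0174 zmed 0.0165
px [352.  30.] n 939 xy [0.6944 0.1847] rect [694.3 184.7] [37.  37.4] 47.9 z95 0.0173 zmed 0.0164
px [405.  61.] n 875 xy [0.6645 0.1238] rect [664.1 123.3] [37.1 36.8] 42.9 z95 0.0173 zmed 0.0163
px [348.  91.] n 801 xy [0.6327 0.1866] rect [632.5 186.6] [36.9 36.9] 4.0 z95 0.0173 zmed 0.0164
```

View pics/w20.png

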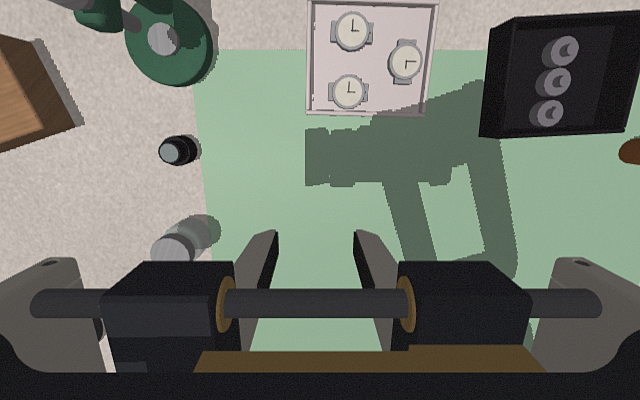

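The loupe stands at (177,150), measured within about 1 mm of the midpoint between the press (160,40) and the jar (175,245). Cases and dies are in place and the gripper is clear, so I'm handing in.

```bash
python3 -c "
from rig import ticket
print(ticket.hand_in())"
```

```text
the job is handed in; nothing more can be done
None
```

The job is handed in at about 47 s, with no verdict returned: the knife is home in the free slot, three cases lie flat in the white tray, three dies stand in the black box, the loupe is upright at the press–jar midpoint, and the jar and oil bottle were not touched.

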